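# Height check of two sample tubs under a bar gauge

## Robot

A 6-joint arm with a two-finger parallel gripper is mounted at the origin on a cart in front of the work surface, level with it; the furniture and walls round the work are solid. World frame = base frame: x ahead of the robot, y to its left, z up, the work surface at z = 0. Lengths are in mm, angles in rad, forces in N, time in s.
With the tool pointing down it reaches from about 350 to 775 mm from the base axis. Payload 7.3 kg.
Tool frame: the origin (TCP) lies at the very end of the fingers, on their centre line; the grasp point (between the pads) lies 19 mm behind it; z points along the fingers, y is the direction in which the jaws open and shut (so a half turn about z gives the same grasp; the last joint's range is limited). The gripper opens to 92 mm and grips with 3 to 60 N. Pads are 19 mm wide; open, the fingers measure 130 mm over their backs; the gripper's body (75 mm by 190 mm) begins 47 mm behind the grasp point.
Start: joints at [-1.27, 0.342, 1.524, -0, 1.275, -0.146], TCP at [226.867, -473.473, 226.741] pointing down, gripper open.
Joint ranges: [-2.53, 2.53], [-0.77, 2.02], [0.04, 2.7], [-1, 4.14], [0.28, 2.66], [-3.11, 3.11]. Speed limits (rad/s): [2.57, 2.57, 3.14, 3.14, 3.14, 3.14].

## Interface

Orientations are given as [roll, pitch, yaw] about the fixed x, y, z axes, in that order (R = Rz(yaw) Ry(pitch) Rx(roll)).
In Python, from plant import bot gives the robot as it stands.
- The arm moves only by the tool arm_command, never from a script. Its argument "targets" is a list of rows, each an object of numbers: "x", "y", "z": the shift along the world's x, y, z in cm; "roll": the turn about the world's z in rad. In form: [{"x": .., "y": .., "z": .., "roll": ..}, ...]. A call has 1 to 8 rows; each row is the pose to reach, as a shift and turn from the pose commanded when the call began; what a row does not reach only later rows make up. A row lasts 1/12 s, in which the tool goes at most 41.7 mm and 7.16 degrees, less where a joint would pass 70% of its speed; a pose out of reach is approached as far as the arm can. A call with a gripper value outside its range is refused whole. "fingers" is the opening, from 0 (shut) to 1 (fully open), set as the call begins (left out, the last holds). The fingers move at their own pace and stop on an object; the grip force is fixed at half the most. Time passes only in rows, so rows that repeat a pose let the fingers close. It gives the time, the measured TCP pose, the force and the opening at its end, in the units of the state.
- bot.get_obs(): the state, without advancing time (a new reading comes with each control period).
- bot.capture(name): name is "scene" or "top" or "wrist"; returns a dict with "img" (400x640x3 uint8, blue, green, red), "fx", "fy", "cx", "cy" (pixels), "position" and "rotation" of the camera in the world; the wrist camera has in their place "hand_eye" (4x4, takes a point from camera to tool coordinates, whose origin is the TCP and whose axes are the flange's). Camera axes: x right, y down, z forward; pixel columns grow to the right and rows downward; lengths in mm; the calibration is good to about 2 mm. The wrist camera is an equidistant fisheye: a pixel r from the principal point sees the ray r / f radians off the axis. A picture is of the moment at which its call begins: read the wrist's pose just before it. There is no depth.
- bot.close_job(): hands the job in, once; it reports no verdict.
The state is a dict: "time": time; "joint_positions": joint angles; "dq": joint speeds; "tau": joint torques, N m; "tool_pos": TCP position; "tcp_rot": TCP orientation; "contact_force": force on the tool from outside, world axes, zero at the start; "moment": the same for the moment, N m; "grip_width": finger opening in mm.
Only numpy, scipy, OpenCV 4.12 (cv2) and the standard library are available. Lean on these libraries where they do the work, as an engineer would, in place of code of your own. Each camera call takes 0.05 s, during which the arm holds its last target.

## Task

Only screw-cap sample tubs that slide under the bar of the height gauge fit the analyser, so check both, the slender one first: stand it in the gauge's lane and push it along to the bar until it touches; it is too tall, so stand it upright in the steel tray. Then stand the squat one in the lane and push it under the bar until it rests against the stop, and leave it there. Knock over none of the tubs, bottles or vials.

Things in the scene. Friction and masses are not known exactly. Their poses are not given: they have to be found in the camera images.
- gauge: Aluminium height gauge fixed to the worktop. Origin on the worktop under the bar's middle; +x is the pushing direction along the lane, y across, z up. The lane's floor is the bare worktop, 53 mm wide between two rails (10 mm high, 14 mm wide) parallel to x, from x = -102 mm to the stop at its +x end; before it a flared mouth of the same height reaches to x = -138 mm and y = +-57 mm.
- bar: Fixed steel bar across the lane, 12 mm along x, 81 mm along y, 10 mm high. Origin at the middle of its underside, 53 mm above the worktop; its top is at 63 mm with screw heads to 66 mm. Axes as the gauge. It bridges the lane on two posts outside the lane (12 x 14 mm).
- lane_start (a point): Point on the worktop on the lane's middle line, 85 mm before the bar's middle: a good place to stand a tub in the lane. Axes as the gauge.
- lane_home (a point): Point on the worktop on the lane's middle line, 5 mm beyond the bar's middle: under the middle of the squat tub when this rests against the stop. The stop is a plate across the lane, 36 mm high, its near face 28.5 mm beyond the bar's middle. Axes as the gauge.
- tray: Shallow square steel tray fixed to the worktop, 120 x 120 mm, walls 14 mm high and 3 mm thick, floor 3 mm thick. Origin at the centre of its underside, axes along its sides, z up.
- slender_mid (a point): Loose white screw-cap sample tub, the slender one: an upright cylinder 58 mm tall with a flat top, body 40 mm and cap (the top 16 mm) 42 mm in diameter, 80 g, cap fixed. This point is on its axis half-way up (29 mm above its foot); z along its axis.
- slender_tub: The same slender tub as a whole; origin at the centre of its foot.
- squat_mid (a point): Loose white screw-cap sample tub, the squat one: an upright cylinder 48 mm tall with a flat top, body 45 mm and cap (the top 16 mm) 47 mm in diameter, 80 g, cap fixed. This point is on its axis half-way up (24 mm above its foot); z along its axis.
- squat_tub: The same squat tub as a whole; origin at the centre of its foot.
- amber_vial: Bystander: loose amber screw-cap vial, 23 mm in diameter, 58 mm tall, standing between gauge and tray. Origin at the centre of its foot.
- brown_bottle: Bystander: loose narrow-neck brown bottle, 35 mm in diameter, 72 mm tall, to the right of the sample tubs. Origin at the centre of its foot.
Things that resemble listed ones, but are neither listed nor needed, are in the scene too. What is shaped like the slender_tub but purple or red is not meant.

How it is judged:
By the outcome, as a careful person would: the job done as asked, in the order asked, and still so for the second after the job is handed in, with the robot touching nothing.
It also fails if it takes over 72 s, if anything falls off the work surface, if the arm or the gripper's body presses on something with over 40 N, if the wrist force passes 120 N, or if a joint passes its speed limit or range.

## Working session

There is one attempt and no reset: what is moved stays moved. The work goes in short steps, Python scripts to look and compute and a tool call to move; the robot and the scene stay as the last step left them, time stands still between calls to the robot, and variables do not carry over. Pictures are saved under pics/ and viewed, and the job is handed in when it is done.

Besides the shell and the picture viewer there is one more tool, called as name(argument=value, ...), one argument or row to a line, values as JSON. arm_command: Moves the arm, as the interface text tells. Its arguments: {"type":"object","properties":{"targets":{"type":"array","items":{"type":"object","properties":{"x":{"type":"number"},"y":{"type":"number"},"z":{"type":"number"},"roll":{"type":"number"}}}},"fingers":{"type":"number"}},"required":["targets"]}

```bash
mkdir -p pics; ls; python3 - <<'E'
from plant import bot
import cv2
o=bot.get_obs();print({k:o[k] for k in('time','tool_pos','tcp_rot','grip_width','contact_force')})
for n in('scene','top','wrist'):
    c=bot.capture(n);cv2.imwrite(f'pics/{n}0.png',c['img']);print(n,{k:v for k,v in c.items() if k!='img'})
E
```

```text
pics
{'time': 0.0, 'tool_pos': array([ 226.74027323, -473.06772327,  226.05074323]), 'tcp_rot': array([-3.14009828e+00, -2.27491837e-04,  4.46803484e-01]), 'grip_width': 91.75217756073015, 'contact_force': array([ 0.40039383,  0.55433771, -0.93872817])}
scene {'fx': 415.94155848831684, 'fy': 415.94155848831684, 'cx': 309.9797436060843, 'cy': 193.074011610752, 'position': array([ 81.08960977, 678.53372178, 540.20558962]), 'rotation': array([-2.06548998e+00,  2.60277721e-04, -2.62153074e+00])}
top {'fx': 407.3693646056433, 'fy': 407.3693646056433, 'cx': 321.2152707024216, 'cy': 206.46813057067507, 'position': array([383.43150118, -82.54764338, 957.98624327]), 'rotation': array([-2.99859515,  0.03831815, -1.57534313])}
wrist {'fx': 309.70691628693146, 'fy': 309.70691628693146, 'cx': 318.37907868310117, 'cy': 195.6450446428245, 'hand_eye': array([[-1.34897573e-04, -9.56336204e-01, -2.92268791e-01,
         7.91998058e+01],
       [ 9.99999990e-01, -1.38056579e-04, -9.81653625e-06,
         1.07512210e+00],
       [-3.09617203e-05, -2.92268789e-01,  9.56336214e-01,
        -1.57128218e+02],
       [ 0.00000000e+00,  0.00000000e+00,  0.00000000e+00,
         1.00000000e+00]])}
```

View pics/scene0.png

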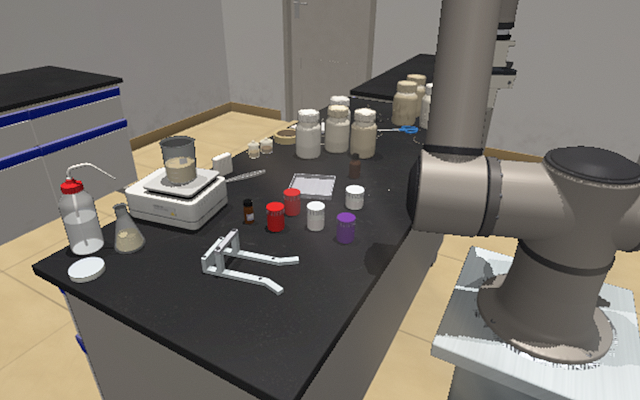

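View pics/top0.png

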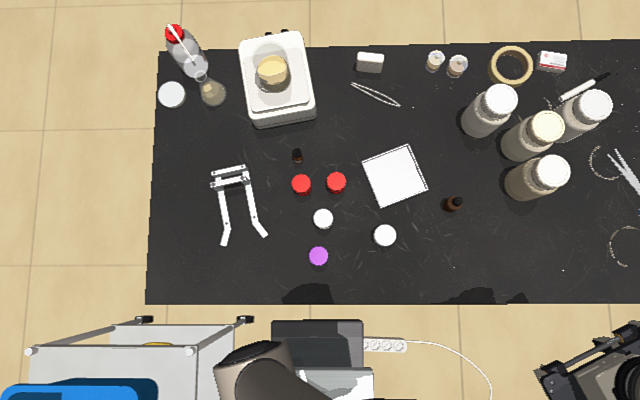

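View pics/wrist0.png

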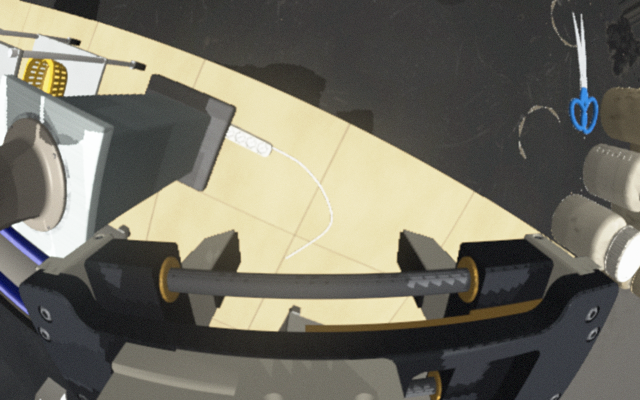

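The top view shows two white caps, A at px (323,219) and B at (384,236). The red caps at (301,184) and (336,182) and the purple one at (318,257) are not meant. The tray is at (395,176), the gauge near (235,205), the vial at (297,156) and the bottle at (453,204). Next I measure these.

```bash
cat > h.py <<'E'
import numpy as np, cv2
from scipy.spatial.transform import Rotation as Rn
def ray(c,u,v):
    R=Rn.from_euler('xyz',c['rotation']).as_matrix()
    d=R@np.array([(u-c['cx'])/c['fx'],(v-c['cy'])/c['fy'],1.]);return np.array(c['position']),d/np.linalg.norm(d)
def onz(c,u,v,z):
    p,d=ray(c,u,v);return p+d*(z-p[2])/d[2]
def proj(c,P):
    R=Rn.from_euler('xyz',c['rotation']).as_matrix();q=R.T@(np.array(P)-c['position'])
    return np.array([c['cx']+c['fx']*q[0]/q[2],c['cy']+c['fy']*q[1]/q[2]])
def wray(c,o,u,v):
    R=Rn.from_euler('xyz',o['tcp_rot']).as_matrix();H=c['hand_eye']
    x=(u-c['cx'])/c['fx'];y=(v-c['cy'])/c['fy'];r=np.hypot(x,y);s=np.sin(r)/max(r,1e-9)
    d=R@H[:3,:3]@np.array([x*s,y*s,np.cos(r)]);return np.array(o['tool_pos'])+R@H[:3,3],d
def wonz(c,o,u,v,z):
    p,d=wray(c,o,u,v);return p+d*(z-p[2])/d[2]
def wproj(c,o,P):
    R=Rn.from_euler('xyz',o['tcp_rot']).as_matrix();H=c['hand_eye']
    q=H[:3,:3].T@(R.T@(np.array(P)-o['tool_pos'])-H[:3,3]);t=np.arctan2(np.hypot(q[0],q[1]),q[2]);a=np.arctan2(q[1],q[0])
    return np.array([c['cx']+c['fx']*t*np.cos(a),c['cy']+c['fy']*t*np.sin(a)])
E
python3 - <<'E'
from h import *
from plant import bot
c=bot.capture('top');im=c['img'];s=bot.capture('scene');cv2.imwrite('pics/crop1.png',np.vstack([cv2.resize(im[140:280,200:440],(720,420),interpolation=cv2.INTER_CUBIC)]))
cv2.imwrite('pics/crop2.png',cv2.resize(s['img'][160:300,190:390],(800,560),interpolation=cv2.INTER_CUBIC))
g=im.min(2);m=(g>120).astype(np.uint8)
n,l,st,ce=cv2.connectedComponentsWithStats(m)
for i in range(1,n):
    x,y,w,h,a=st[i]
    if a>40 and 200<x<470 and 130<y<280: print(st[i],ce[i],[onz(c,*ce[i],z)[:2].round(0) for z in(0,10,48,58)])
hsv=cv2.cvtColor(im,cv2.COLOR_BGR2HSV)
m=((hsv[...,1]>100)&(hsv[...,2]>100)).astype(np.uint8)
n,l,st,ce=cv2.connectedComponentsWithStats(m)
for i in range(1,n):
    x,y,w,h,a=st[i]
    if a>40 and 200<x<470 and 130<y<280: print('col',st[i],ce[i],onz(c,*ce[i],58)[:2].round(0))
for p in[(323,219),(384,236)]:
  for z in(48,58):print(p,z,proj(s,onz(c,*p,z)))
print('vial',onz(c,297,155,58),'bottle',onz(c,456,203,72))
E
```

```text
[ 362  143   67   65 2604] [394.04301075 175.28571429] [array([ 595., -221.]), array([ 593., -219.]), array([ 584., -214.]), array([ 582., -212.])]
[211 164  35  12 165] [228.22424242 169.48484848] [array([615., 179.]), array([612., 177.]), array([603., 166.]), array([601., 163.])]
[210 170  40  18 255] [230.08235294 179.43921569] [array([590., 174.]), array([588., 171.]), array([580., 161.]), array([577., 159.])]
[245 183  23  55 383] [253.92689295 211.31853786] [array([512., 114.]), array([510., 112.]), array([505., 105.]), array([504., 103.])]
[217 190  14  56 380] [223.98157895 218.1       ] [array([496., 186.]), array([495., 183.]), array([490., 173.]), array([489., 170.])]
[313 209  20  20 313] [322.77316294 218.20127796] [array([494., -50.]), array([492., -50.]), array([488., -52.]), array([487., -52.])]
[374 224  22  22 384] [384.73697917 234.78385417] [array([ 453., -195.]), array([ 452., -194.]), array([ 450., -189.]), array([ 449., -188.])]
[310 247  18  18 255] [318.46666667 255.49019608] [array([406., -39.]), array([406., -40.]), array([405., -42.]), array([405., -42.])]
col [326 171  20  23 325] [336.10769231 181.50769231] [570. -82.]
col [291 174  21  19 309] [300.88349515 183.14563107] [567.  -3.]
col [309 246  20  20 298] [318.19463087 255.44630872] [405. -42.]
(323, 219) 48 [314.99201472 208.77919885]
(323, 219) 58 [315.5113565  205.11815285]
(384, 236) 48 [354.51755705 189.13863698]
(384, 236) 58 [354.7814131 185.8812707]
vial [632.39644998   6.08548053  58.        ] bottle [ 515.90898812 -342.38966281   72.        ]
```

```bash
sleep 1
```

```text
(no output)
```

View pics/crop1.png

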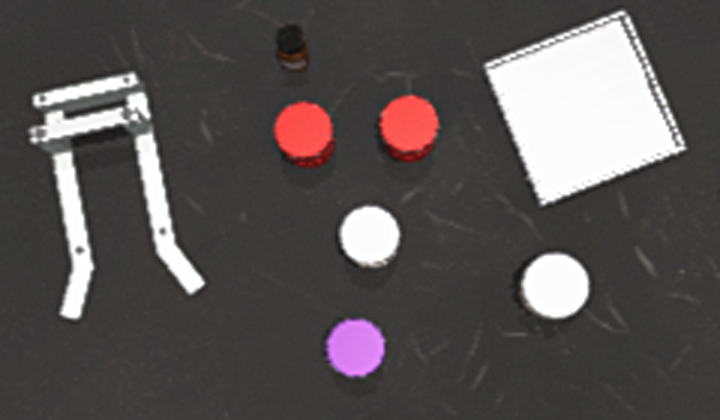

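View pics/crop2.png

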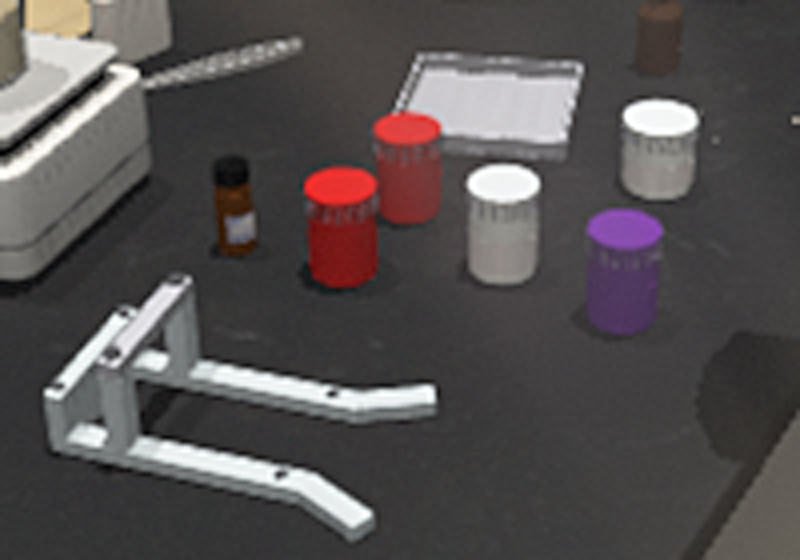

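In the crops, A (full px 323,219) is the taller, narrower white tub, so it is the slender one. B (384,236) is wider (22 px against 20 px) and shorter, so it is the squat one. Gauge fit next.

```bash
python3 - <<'E'
from h import *
from plant import bot
c=bot.capture('top');im=c['img'];s=bot.capture('scene')
m=(im.min(2)>110)
# rails' top (z=10): rows between bar and flare
def rail(u0,u1,v0,v1):
    P=[]
    for v in range(v0,v1):
        r=im[v,u0:u1].astype(float).min(1); 
        w=np.clip(r-60,0,None)
        if w.sum()>0: P.append(onz(c,u0+(w*np.arange(u1-u0)).sum()/w.sum(),v,10)[:2])
    P=np.array(P);d=np.linalg.svd(P-P.mean(0))[2][0]
    d*=np.sign(d[0]);return P.mean(0),d
L=rail(212,234,195,220);Rr=rail(242,262,190,212)
print(L,Rr,[np.arctan2(d[1],d[0]) for _,d in(L,Rr)])
th=np.mean([np.arctan2(d[1],d[0]) for _,d in(L,Rr)]);ex=np.array([np.cos(th),np.sin(th)]);ey=np.array([-ex[1],ex[0]])
print('sep',(L[0]-Rr[0])@ey,'expect 67')
mid=(L[0]@ey+Rr[0]@ey)/2
# bar centre: screw heads / bar top z=63 ; blob
b=im[168:190,205:252].copy()
cv2.imwrite('pics/bar.png',cv2.resize(im[155:250,200:275],(600,760),interpolation=cv2.INTER_CUBIC))
np.save('g.npy',[th,mid]);print(th,mid)
# tubs triangulated tops in scene view
t=s['img'];mm=((t.min(2)>150)).astype(np.uint8)
for z,uv in((58,(322.8,218.2)),(48,(384.7,234.8))):
    P=onz(c,*uv,z);print(P,proj(s,P))
P=onz(c,394,175.3,8);print('tray',P)
m8=m.astype(np.uint8);n,l,st,ce=cv2.connectedComponentsWithStats(m8);k=l[175,394]
box=cv2.minAreaRect(np.argwhere(l==k)[:,::-1].astype(np.float32));pts=cv2.boxPoints(box);W=np.array([onz(c,*p,14)[:2] for p in pts]);print(W,W.mean(0))
E
```

```text
(array([521.30122952, 186.07383605]), array([0.97743215, 0.21124961])) (array([536.22343049, 120.79907086]), array([0.97809775, 0.20814608])) [np.float64(0.21285324128320007), np.float64(0.20967914029516493)]
sep 66.95261514075185 expect 67
0.21126619078918252 39.14451588715807
[486.86498503 -52.04215433  58.        ] [314.74403268 205.00761275]
[ 449.65838454 -189.18312799   48.        ] [353.82661121 188.63907888]
tray [ 593.29018061 -219.52646059    8.        ]
[[ 628.14297711 -140.77670423]
 [ 673.94609161 -256.89157936]
 [ 556.80049036 -297.50635746]
 [ 512.11939259 -183.4808936 ]] [ 592.75223792 -219.66388366]
```

View pics/bar.png

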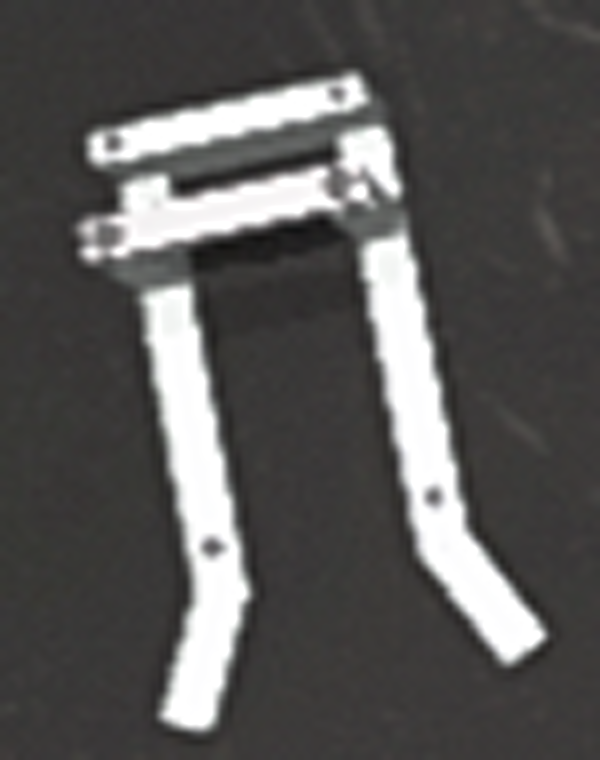

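The rails fit well: 66.95 mm apart against 67 expected. The bar's screw heads are at crop px (107,235) and (338,184), and the stop's at (113,143) and (340,94). I use them to find the bar's middle.

```bash
python3 - <<'E'
from h import *
from plant import bot
c=bot.capture('top');th,mid=np.load('g.npy');ex=np.array([np.cos(th),np.sin(th)]);ey=np.array([-ex[1],ex[0]])
def q(pts,z):
    W=np.array([onz(c,200+u/8,155+v/8,z)[:2] for u,v in pts]);m=W.mean(0);d=W[0]-W[1]
    print(z,m,'along',m@ex,'across-mid',m@ey-mid,'yaw',np.arctan2(-d[0],d[1]),np.linalg.norm(d));return m@ex
a=q([(107,235),(338,184)],65);b=q([(113,143),(340,94)],36)
q([(212,545),(433,496)],10)
O=a*ex+mid*ey;print('gauge',O,'start',O-85*ex,'home',O+5*ex)
for y in(57,-57):
    W=O-138*ex+y*ey;print(proj(c,[*W,10])-[200,155])
E
```

```text
65 [572.00700511 161.75939487] along 593.2097435248621 across-mid -0.9304358303216915 yaw 0.20873280148352943 66.82449977134085
36 [605.25291399 169.28457828] along 627.294485585926 across-mid -0.5441701154882068 yaw 0.20370130219658275 68.01311938582975
10 [489.69946506 144.36277111] along 509.08417538440057 across-mid -0.6805309378514792 yaw 0.21033586187070002 66.85878386690015
gauge [571.81189448 162.66914356] start [488.70176911 144.84480454] home [576.70072538 163.71763409]
[20.54291497 92.74723622]
[68.03262355 82.1901592 ]
```

arm_command(
  targets=[
    {"x": 3,"y": 4,"z": 0,"roll": -0.1},
    {"x": 6,"y": 7,"z": 0,"roll": -0.2},
    {"x": 8,"y": 11,"z": 0,"roll": -0.238},
    {"x": 10,"y": 14.5,"z": 0,"roll": -0.238},
    {"x": 12,"y": 18,"z": 0,"roll": -0.238},
    {"x": 14,"y": 21.5,"z": 0,"roll": -0.238},
    {"x": 16,"y": 25,"z": 0,"roll": -0.238},
    {"x": 18,"y": 28.5,"z": 0,"roll": -0.238},
  ],
  fingers=1,
)

```text
time: 1.07
tool_pos: [405.0, -190.9, 227.0]
tcp_rot: [3.141, -0.0, 0.208]
contact_force: [-0.1, -0.2, 0.4]
grip_width: 92.0
```

arm_command(
  targets=[
    {"x": 2,"y": 3.5,"z": -1},
    {"x": 4,"y": 7,"z": -2},
    {"x": 6,"y": 10.5,"z": -3},
    {"x": 7.5,"y": 13,"z": -4},
    {"x": 8,"y": 13.64,"z": -4},
    {"x": 8,"y": 13.64,"z": -4},
  ],
)

```text
$.targets[0]: bad value
```

```bash
python3 - <<'E'
from h import *
from plant import bot
o=bot.get_obs();print(o['time'],o['tool_pos'],o['tcp_rot'],o['contact_force'])
w=bot.capture('wrist');cv2.imwrite('pics/w1.png',w['img'])
print(wproj(w,o,[487,-52,58]),wproj(w,o,[571.9,162.2,64]))
E
```

```text
1.0667 [ 404.9903011  -190.91273348  226.99446494] [ 3.14103105e+00 -4.43881812e-04  2.08491977e-01] [-0.05053449 -0.24824991  0.39764443]
[206.85704919  80.97320276] [76.86048254  7.18593599]
```

View pics/w1.png

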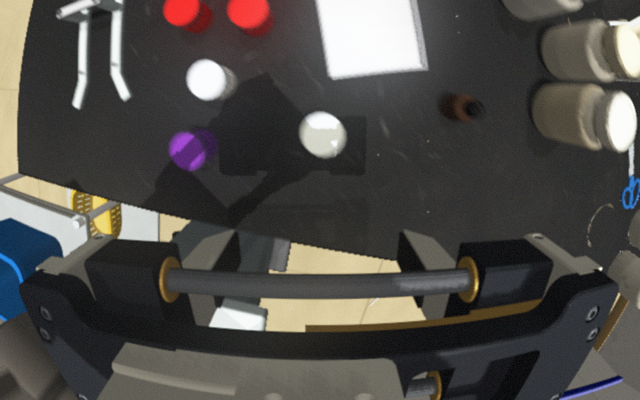

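The wrist view shows the slender cap at (207,79), against (207,81) predicted, and the squat cap at (323,134). All rows need roll, so I resend that move.

arm_command(
  targets=[
    {"x": 2,"y": 3.5,"z": -1,"roll": 0},
    {"x": 4,"y": 7,"z": -3,"roll": 0},
    {"x": 6,"y": 10,"z": -5,"roll": 0},
    {"x": 7.5,"y": 12.5,"z": -7,"roll": 0},
    {"x": 8.0,"y": 13.65,"z": -9,"roll": 0},
    {"x": 8.0,"y": 13.65,"z": -9,"roll": 0},
    {"x": 8.0,"y": 13.65,"z": -9,"roll": 0},
  ],
)

```text
time: 1.7
tool_pos: [483.9, -55.9, 136.1]
tcp_rot: [-3.141, 0.002, 0.211]
contact_force: [0.3, -0.6, -0.2]
grip_width: 91.7
```

```bash
python3 - <<'E'
from h import *
from plant import bot
o=bot.get_obs();print(o['time'],o['tool_pos'],o['tcp_rot'],o['contact_force'])
w=bot.capture('wrist');cv2.imwrite('pics/w2.png',w['img'])
print(wproj(w,o,[487,-52,58]),wproj(w,o,[571.9,162.2,64]))
E
```

```text
1.7 [483.87851186 -55.90925221 136.05770805] [-3.14080566e+00  2.37814419e-03  2.10746032e-01] [ 0.33073703 -0.584239   -0.18274275]
[313.16313447 199.87427878] [94.53747771 61.89413243]
```

View pics/w2.png

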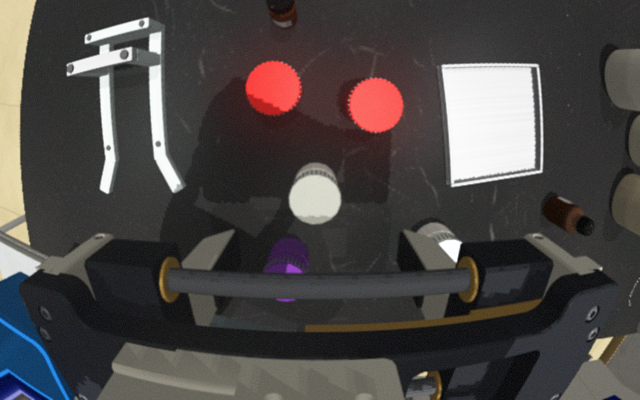

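The slender cap is centred at (315,198), against (313,200) predicted. Descend and grip.

arm_command(
  targets=[
    {"x": 0,"y": 0,"z": 0,"roll": 0},
    {"x": 0,"y": 0,"z": -3,"roll": 0},
    {"x": 0,"y": 0,"z": -6,"roll": 0},
    {"x": 0,"y": 0,"z": -9,"roll": 0},
    {"x": 0,"y": 0,"z": -11,"roll": 0},
    {"x": 0,"y": 0,"z": -11.87,"roll": 0},
    {"x": 0,"y": 0,"z": -11.87,"roll": 0},
    {"x": 0,"y": 0,"z": -11.87,"roll": 0},
  ],
)

```text
time: 2.42
tool_pos: [485.1, -57.2, 19.2]
tcp_rot: [3.141, -0.001, 0.208]
contact_force: [-0.2, -0.7, 0.3]
grip_width: 91.8
```

arm_command(
  targets=[
    {"x": 0,"y": 0,"z": 0,"roll": 0},
    {"x": 0,"y": 0,"z": 0,"roll": 0},
    {"x": 0,"y": 0,"z": 0,"roll": 0},
    {"x": 0,"y": 0,"z": 0,"roll": 0},
    {"x": 0,"y": 0,"z": 0,"roll": 0},
    {"x": 0,"y": 0,"z": 0,"roll": 0},
    {"x": 0,"y": 0,"z": 0,"roll": 0},
    {"x": 0,"y": 0,"z": 0,"roll": 0},
  ],
  fingers=0.3,
)

```text
time: 3.08
tool_pos: [484.3, -56.1, 18.0]
tcp_rot: [-3.141, 0.0, 0.209]
contact_force: [-0.3, 0.8, 0.8]
grip_width: 42.8
```

Measured position lags what I assumed was commanded, because rows are clipped. From here I base moves on the measured pose. Lift and carry to the lane start.

arm_command(
  targets=[
    {"x": 0,"y": 0,"z": 0,"roll": 0},
    {"x": 0,"y": 0,"z": 0,"roll": 0},
    {"x": 0,"y": 0,"z": 1,"roll": 0},
    {"x": 0,"y": 0,"z": 3,"roll": 0},
    {"x": 0,"y": 0,"z": 5.5,"roll": 0},
    {"x": 0,"y": 0,"z": 7.5,"roll": 0},
    {"x": 0,"y": 0,"z": 8.5,"roll": 0},
    {"x": 0,"y": 0,"z": 8.5,"roll": 0},
  ],
)

```text
time: 3.75
tool_pos: [485.9, -56.7, 106.0]
tcp_rot: [3.139, -0.005, 0.209]
contact_force: [-0.1, 0.0, -1.3]
grip_width: 40.4
```

arm_command(
  targets=[
    {"x": 0,"y": 2,"z": 0,"roll": 0},
    {"x": 0,"y": 5,"z": 0,"roll": 0},
    {"x": 0,"y": 8,"z": 0,"roll": 0},
    {"x": 0,"y": 11,"z": 0,"roll": 0},
    {"x": 0,"y": 14,"z": 0,"roll": 0},
    {"x": 0,"y": 17,"z": 0,"roll": 0},
    {"x": 0,"y": 19,"z": 0,"roll": 0},
    {"x": 0.1,"y": 20,"z": 0,"roll": 0},
  ],
)

```text
time: 4.42
tool_pos: [484.5, 145.9, 102.4]
tcp_rot: [-3.141, 0.001, 0.211]
contact_force: [0.5, -0.1, -0.4]
grip_width: 40.4
```

arm_command(
  targets=[
    {"x": 0,"y": 0,"z": 0,"roll": 0},
    {"x": 0,"y": 0,"z": 0,"roll": 0},
    {"x": 0,"y": 0,"z": 0,"roll": 0},
  ],
)

```text
time: 4.67
tool_pos: [485.3, 142.6, 102.8]
tcp_rot: [3.141, 0.001, 0.208]
contact_force: [0.5, -1.0, -0.3]
grip_width: 40.3
```

```bash
python3 - <<'E'
from h import *
from plant import bot
o=bot.get_obs();print(o['time'],o['tool_pos'],o['tcp_rot'],o['contact_force'],o['grip_width'])
w=bot.capture('wrist');cv2.imwrite('pics/w3.png',w['img'])
g=np.array([571.9,162.2]);th=.209;ex=np.array([np.cos(th),np.sin(th)]);ey=np.array([-ex[1],ex[0]])
p=np.array(o['tool_pos'][:2]);print('tcp in gauge',(p-g)@ex,(p-g)@ey)
print('bar screws',wproj(w,o,[*(g+33.5*ey),65]),wproj(w,o,[*(g-33.5*ey),65]))
print('railscrew',wproj(w,o,[*(g-84*ex+33.5*ey),10]),wproj(w,o,[*(g-84*ex-33.5*ey),10]))
E
```

```text
4.6667 [485.33267479 142.58204252 102.78227477] [3.14114151e+00 7.42140773e-04 2.08010211e-01] [ 0.46238388 -0.96167936 -0.26196027] 40.257447057916906
tcp in gauge -88.75389218360328 -1.2299074467646172
bar screws [260.88747438  90.23732681] [368.31595938  89.82543024]
railscrew [276.10320372 193.72954622] [355.22465624 193.63389406]
```

View pics/w3.png

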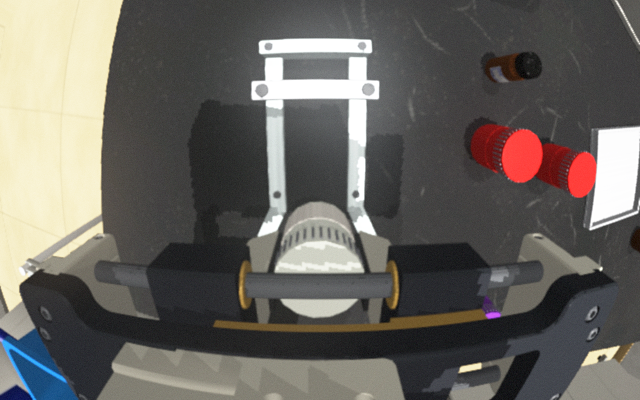

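The bar screws are seen at (262,90) and (368,89), within 1 px of prediction, so the gauge pose is good. Lower the slender tub into the lane with a 1 mm sideways correction.

arm_command(
  targets=[
    {"x": 0,"y": 0.1,"z": -1,"roll": 0},
    {"x": 0,"y": 0.1,"z": -3,"roll": 0},
    {"x": 0,"y": 0.1,"z": -5,"roll": 0},
    {"x": 0,"y": 0.1,"z": -6.5,"roll": 0},
    {"x": 0,"y": 0.1,"z": -7.5,"roll": 0},
    {"x": 0,"y": 0.1,"z": -8.2,"roll": 0},
    {"x": 0,"y": 0.1,"z": -8.45,"roll": 0},
    {"x": 0,"y": 0.1,"z": -8.45,"roll": 0},
  ],
)

```text
time: 5.38
tool_pos: [485.5, 144.4, 18.5]
tcp_rot: [3.141, 0.0, 0.208]
contact_force: [-1.1, -0.2, -1.0]
grip_width: 40.3
```

arm_command(
  targets=[
    {"x": 0,"y": 0,"z": 0,"roll": 0},
    {"x": 0,"y": 0,"z": 0,"roll": 0},
    {"x": 0,"y": 0,"z": 0,"roll": 0},
  ],
)

```text
time: 5.63
tool_pos: [485.8, 144.7, 19.0]
tcp_rot: [3.141, -0.001, 0.209]
contact_force: [-0.2, -0.6, -0.9]
grip_width: 39.8
```

```bash
python3 - <<'E'
from h import *
from plant import bot
o=bot.get_obs();print(o['time'],o['tool_pos'],o['tcp_rot'],o['contact_force'],o['grip_width'])
g=np.array([571.9,162.2]);th=.209;ex=np.array([np.cos(th),np.sin(th)]);ey=np.array([-ex[1],ex[0]])
p=np.array(o['tool_pos'][:2]);print('tcp in gauge',(p-g)@ex,(p-g)@ey)
s=bot.capture('scene');cv2.imwrite('pics/s4.png',cv2.resize(s['img'][160:320,150:390],(720,480),interpolation=cv2.INTER_CUBIC))
E
```

```text
5.6333 [485.76676953 144.73459069  18.96534586] [ 3.14143398e+00 -1.00784722e-03  2.08740822e-01] [-0.22252289 -0.61005923 -0.85062315] 39.84464099139603
tcp in gauge -87.88262933810022 0.7857321278390046
```

View pics/s4.png

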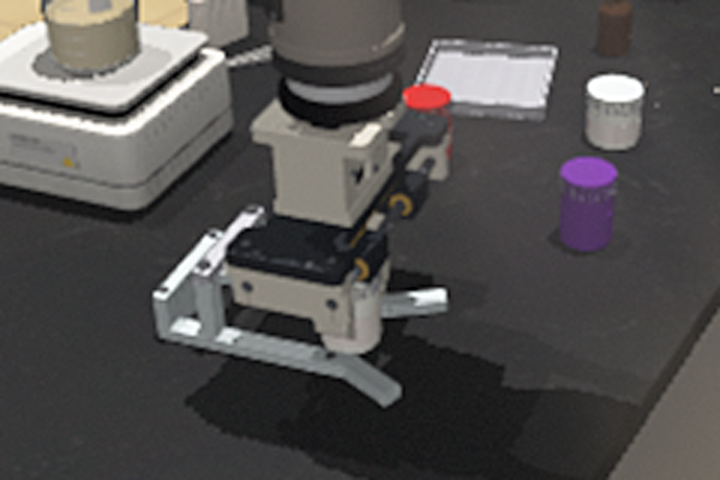

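Standing between the rails. Lower 1 mm, open to set it down, then re-grip.

arm_command(
  targets=[
    {"x": 0,"y": 0,"z": -0.1,"roll": 0},
    {"x": 0,"y": 0,"z": -0.1,"roll": 0},
    {"x": 0,"y": 0,"z": -0.1,"roll": 0},
  ],
)

```text
time: 5.93
tool_pos: [485.7, 144.8, 17.9]
tcp_rot: [3.141, -0.001, 0.209]
contact_force: [-0.6, 0.5, 3.8]
grip_width: 40.0
```

arm_command(
  targets=[
    {"x": 0,"y": 0,"z": 0,"roll": 0},
    {"x": 0,"y": 0,"z": 0,"roll": 0},
    {"x": 0,"y": 0,"z": 0,"roll": 0},
    {"x": 0,"y": 0,"z": 0,"roll": 0},
    {"x": 0,"y": 0,"z": 0,"roll": 0},
  ],
  fingers=0.65,
)

```text
time: 6.35
tool_pos: [485.3, 144.7, 17.4]
tcp_rot: [3.142, 0.0, 0.209]
contact_force: [0.5, -0.1, 0.2]
grip_width: 59.7
```

arm_command(
  targets=[
    {"x": 0,"y": 0,"z": 0,"roll": 0},
    {"x": 0,"y": 0,"z": 0,"roll": 0},
    {"x": 0,"y": 0,"z": 0,"roll": 0},
    {"x": 0,"y": 0,"z": 0,"roll": 0},
    {"x": 0,"y": 0,"z": 0,"roll": 0},
    {"x": 0,"y": 0,"z": 0,"roll": 0},
  ],
  fingers=0.3,
)

```text
time: 6.85
tool_pos: [485.4, 144.7, 17.5]
tcp_rot: [3.142, 0.0, 0.209]
contact_force: [0.7, 0.9, 0.4]
grip_width: 40.7
```

```bash
python3 - <<'E'
from h import *
from plant import bot
o=bot.get_obs();print(o['time'],o['tool_pos'],o['tcp_rot'],o['contact_force'],o['grip_width'])
g=np.array([571.9,162.2]);th=.209;ex=np.array([np.cos(th),np.sin(th)]);ey=np.array([-ex[1],ex[0]])
p=np.array(o['tool_pos'][:2]);print('tcp in gauge',(p-g)@ex,(p-g)@ey)
w=bot.capture('wrist');cv2.imwrite('pics/w5.png',w['img'][20:320,170:470])
E
```

```text
6.85 [485.3730288  144.73611073  17.52089371] [3.14152164e+00 6.24496663e-05 2.08818843e-01] [0.69301622 0.8987905  0.4055451 ] 40.67685173436466
tcp in gauge -88.2674864446794 0.8689131185826007
```

View pics/w5.png

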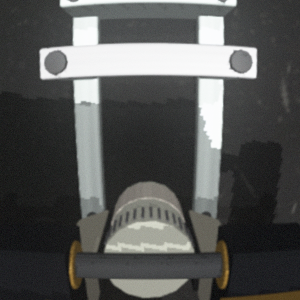

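Push along the lane: 50 mm now, then in small steps while watching force.

arm_command(
  targets=[
    {"x": 0.4,"y": 0.07,"z": 0,"roll": 0},
    {"x": 1.1,"y": 0.2,"z": 0,"roll": 0},
    {"x": 1.8,"y": 0.34,"z": 0,"roll": 0},
    {"x": 2.5,"y": 0.48,"z": 0,"roll": 0},
    {"x": 3.2,"y": 0.62,"z": 0,"roll": 0},
    {"x": 3.9,"y": 0.76,"z": 0,"roll": 0},
    {"x": 4.5,"y": 0.88,"z": 0,"roll": 0},
    {"x": 4.9,"y": 0.96,"z": 0,"roll": 0},
  ],
)

```text
time: 7.57
tool_pos: [534.9, 154.4, 17.7]
tcp_rot: [3.142, 0.0, 0.209]
contact_force: [-3.8, -0.1, 5.0]
grip_width: 40.5
```

arm_command(
  targets=[
    {"x": 0.05,"y": 0.01,"z": 0,"roll": 0},
    {"x": 0.1,"y": 0.02,"z": 0,"roll": 0},
    {"x": 0.15,"y": 0.03,"z": 0,"roll": 0},
    {"x": 0.2,"y": 0.04,"z": 0,"roll": 0},
    {"x": 0.25,"y": 0.05,"z": 0,"roll": 0},
    {"x": 0.3,"y": 0.06,"z": 0,"roll": 0},
    {"x": 0.35,"y": 0.07,"z": 0,"roll": 0},
    {"x": 0.4,"y": 0.08,"z": 0,"roll": 0},
  ],
)

```text
time: 8.23
tool_pos: [538.1, 155.0, 17.5]
tcp_rot: [3.142, 0.001, 0.209]
contact_force: [-3.6, -0.3, 4.9]
grip_width: 39.9
```

```bash
python3 - <<'E'
from h import *
from plant import bot
o=bot.get_obs();print(o['time'],o['tool_pos'],o['tcp_rot'],o['contact_force'],o['grip_width'])
g=np.array([571.9,162.2]);th=.209;ex=np.array([np.cos(th),np.sin(th)]);ey=np.array([-ex[1],ex[0]])
p=np.array(o['tool_pos'][:2]);print('tcp in gauge',(p-g)@ex,(p-g)@ey)
w=bot.capture('wrist');cv2.imwrite('pics/w6.png',cv2.resize(w['img'][90:320,170:470],(600,460)))
E
```

```text
8.2333 [538.11878963 155.04974218  17.47779733] [3.14152342e+00 6.59704520e-04 2.08769941e-01] [-3.58635084 -0.34146052  4.93267019] 39.92292847541475
tcp in gauge -34.52964169492797 0.014324901681863622
```

View pics/w6.png

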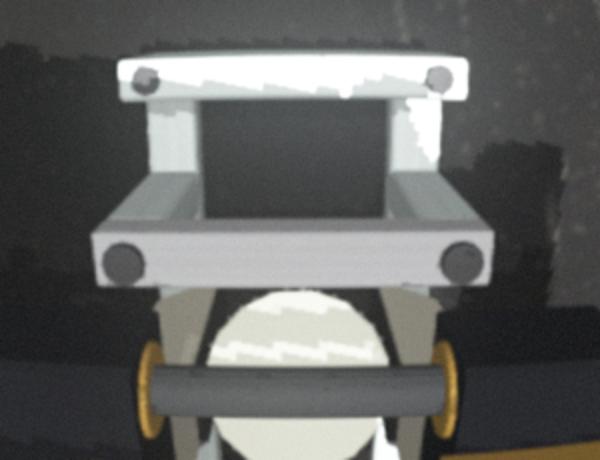

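The cap edge is just short of the bar (about 4 mm left). Sliding drag is about 3.6 N. Advance slowly.

arm_command(
  targets=[
    {"x": 0.05,"y": 0.01,"z": 0,"roll": 0},
    {"x": 0.1,"y": 0.02,"z": 0,"roll": 0},
    {"x": 0.15,"y": 0.03,"z": 0,"roll": 0},
    {"x": 0.2,"y": 0.04,"z": 0,"roll": 0},
    {"x": 0.25,"y": 0.05,"z": 0,"roll": 0},
    {"x": 0.25,"y": 0.05,"z": 0,"roll": 0},
  ],
)

```text
time: 8.78
tool_pos: [541.0, 155.6, 17.5]
tcp_rot: [3.142, -0.0, 0.209]
contact_force: [-3.2, 0.1, 4.9]
grip_width: 39.9
```

arm_command(
  targets=[
    {"x": 0.04,"y": 0.01,"z": 0,"roll": 0},
    {"x": 0.08,"y": 0.02,"z": 0,"roll": 0},
    {"x": 0.1,"y": 0.02,"z": 0,"roll": 0},
    {"x": 0.1,"y": 0.02,"z": 0,"roll": 0},
  ],
)

```text
time: 9.12
tool_pos: [541.9, 155.8, 17.5]
tcp_rot: [3.142, 0.0, 0.209]
contact_force: [-2.9, -0.3, 4.1]
grip_width: 40.0
```

```bash
python3 - <<'E'
from h import *
from plant import bot
o=bot.get_obs();print(o['time'],o['tool_pos'],o['tcp_rot'],o['contact_force'],o['grip_width'])
w=bot.capture('wrist');cv2.imwrite('pics/w7.png',cv2.resize(w['img'][90:320,170:470],(600,460)))
E
```

```text
9.1167 [541.92164863 155.84603506  17.5160558 ] [3.14154188e+00 2.79658724e-05 2.08761397e-01] [-2.91413873 -0.25142597  4.07920512] 39.98009456803151
```

View pics/w7.png

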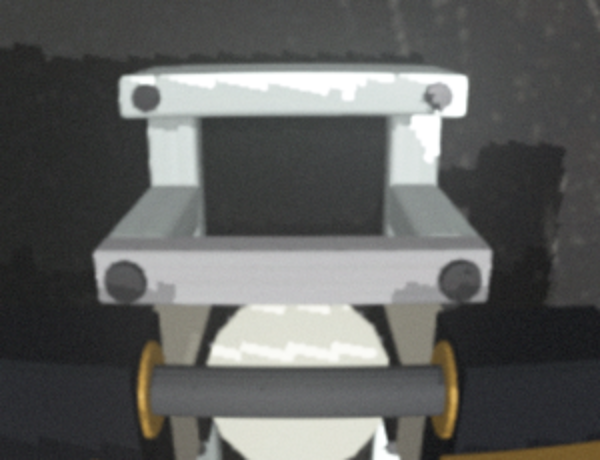

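The bar's top now just hides the cap's front edge in perspective, but force shows no touch yet. Continue slowly.

arm_command(
  targets=[
    {"x": 0.04,"y": 0.01,"z": 0,"roll": 0},
    {"x": 0.08,"y": 0.02,"z": 0,"roll": 0},
    {"x": 0.1,"y": 0.02,"z": 0,"roll": 0},
    {"x": 0.1,"y": 0.02,"z": 0,"roll": 0},
  ],
)

```text
time: 9.5
tool_pos: [543.0, 156.0, 17.6]
tcp_rot: [3.142, -0.0, 0.209]
contact_force: [-3.3, -0.8, 4.3]
grip_width: 40.3
```

arm_command(
  targets=[
    {"x": 0.04,"y": 0.01,"z": 0,"roll": 0},
    {"x": 0.08,"y": 0.02,"z": 0,"roll": 0},
    {"x": 0.1,"y": 0.02,"z": 0,"roll": 0},
    {"x": 0.1,"y": 0.02,"z": 0,"roll": 0},
  ],
)

```text
time: 9.83
tool_pos: [543.9, 156.3, 17.5]
tcp_rot: [3.142, -0.0, 0.209]
contact_force: [-3.0, -0.7, 4.3]
grip_width: 40.4
```

arm_command(
  targets=[
    {"x": 0.04,"y": 0.01,"z": 0,"roll": 0},
    {"x": 0.08,"y": 0.02,"z": 0,"roll": 0},
    {"x": 0.1,"y": 0.02,"z": 0,"roll": 0},
    {"x": 0.1,"y": 0.02,"z": 0,"roll": 0},
  ],
)

```text
time: 10.17
tool_pos: [544.9, 156.4, 17.5]
tcp_rot: [3.142, 0.0, 0.209]
contact_force: [-3.5, -1.6, 3.8]
grip_width: 40.2
```

```bash
python3 - <<'E'
from h import *
from plant import bot
o=bot.get_obs();print(o['time'],o['tool_pos'],o['tcp_rot'],o['contact_force'],o['grip_width'])
s=bot.capture('scene');t=bot.capture('top');w=bot.capture('wrist')
g=np.array([571.9,162.2]);th=.209;ex=np.array([np.cos(th),np.sin(th)]);ey=np.array([-ex[1],ex[0]])
for X in(-27,-31,-25):
  print(X,wproj(w,o,[*(g+X*ex+21*ey),58]),wproj(w,o,[*(g+X*ex-21*ex),58]),wproj(w,o,[*(g+X*ex-21*ey),58]))
print(wproj(w,o,[*(g+33.5*ey),65]),wproj(w,o,[*(g-33.5*ey),65]),wproj(w,o,[*(g-6*ex),63]))
cv2.imwrite('pics/s8.png',np.hstack([cv2.resize(s['img'][200:300,180:310],(780,600),interpolation=cv2.INTER_CUBIC)]))
cv2.imwrite('pics/w8.png',cv2.resize(w['img'][110:380,200:440],(720,600*27//20*10//10)[:1]+(600,)))
E
```

```text
10.1667 [544.92780878 156.4384688   17.52766832] [3.14155522e+00 1.85314341e-05 2.08761360e-01] [-3.53352167 -1.59348151  3.81827688] 40.21458798290354
-27 [269.44664723 287.17768664] [316.10694173 323.0773008 ] [362.49918098 287.29526343]
-31 [270.10156706 294.3145426 ] [316.14209332 329.10198681] [361.91285388 294.43947672]
-25 [269.11929831 283.52441733] [316.0892119 319.9874742] [362.79221165 283.63794338]
[232.00279588 239.50263565] [399.46382454 239.59177134] [315.62729979 251.89621491]
```

View pics/s8.png

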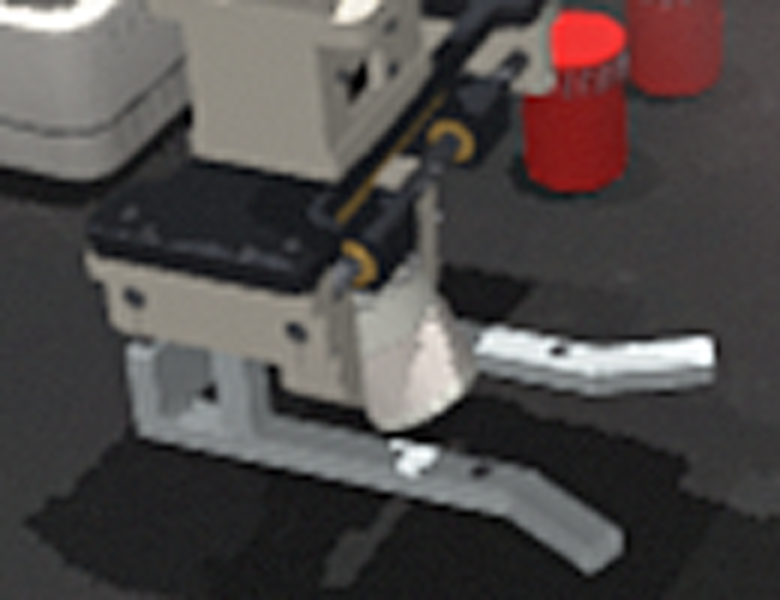

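View pics/w8.png

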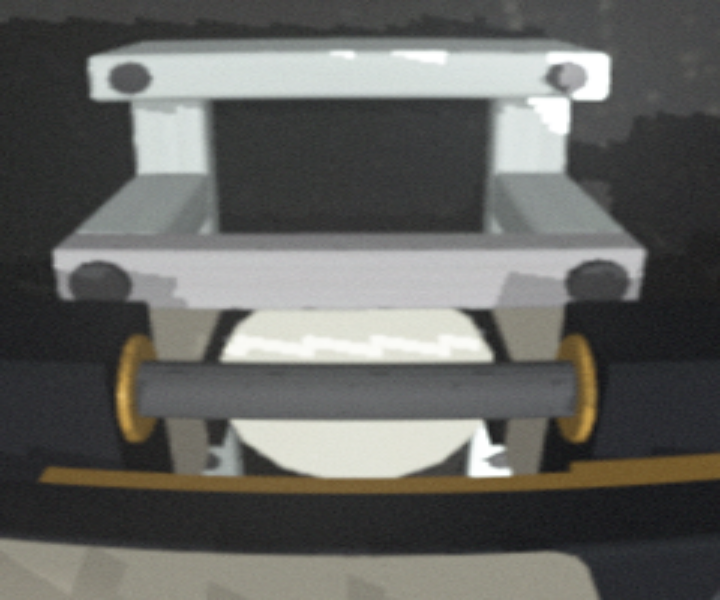

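The scene crop shows the tub pitched forward in the grip: the foot's rear edge is raised at crop px (475,360), against (390,428) at the front. Its foot dragged while I was pressing on it with about 4 N. I back off along the lane so the drag straightens it, then look again.

arm_command(
  targets=[
    {"x": -0.3,"y": -0.06,"z": 0,"roll": 0},
    {"x": -0.7,"y": -0.15,"z": 0,"roll": 0},
    {"x": -1.1,"y": -0.23,"z": 0,"roll": 0},
    {"x": -1.5,"y": -0.31,"z": 0,"roll": 0},
    {"x": -1.5,"y": -0.31,"z": 0,"roll": 0},
  ],
)

```text
time: 10.73
tool_pos: [529.7, 153.2, 17.8]
tcp_rot: [3.141, -0.001, 0.209]
contact_force: [1.4, 1.1, 3.4]
grip_width: 40.3
```

```bash
python3 - <<'E'
from h import *
from plant import bot
o=bot.get_obs();print(o['time'],o['tool_pos'],o['tcp_rot'],o['contact_force'],o['grip_width'])
s=bot.capture('scene')
cv2.imwrite('pics/s9.png',np.hstack([cv2.resize(s['img'][200:300,180:310],(780,600),interpolation=cv2.INTER_CUBIC)]))
E
```

```text
10.7333 [529.65466546 153.19718775  17.82505225] [ 3.14136772e+00 -7.56525255e-04  2.08839656e-01] [1.4222005  1.10012114 3.39320051] 40.28494449254938
```

View pics/s9.png

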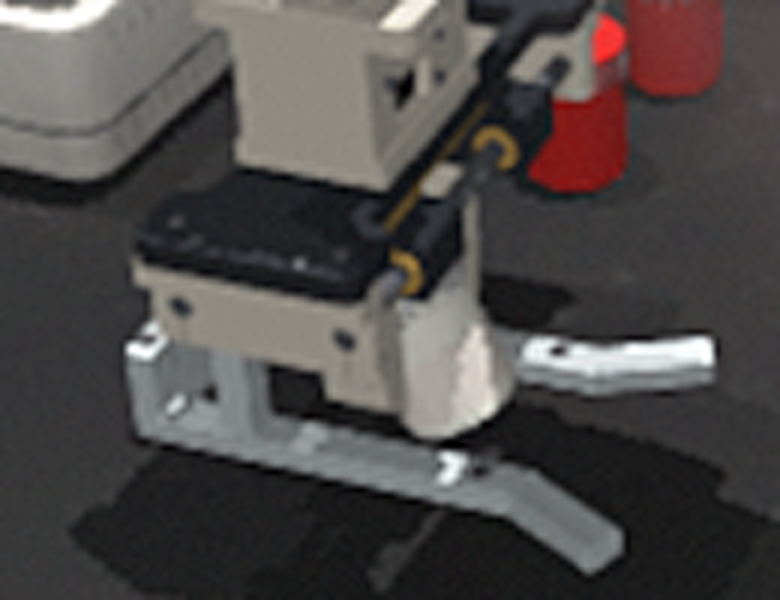

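Less tilt now (bottom edge from (510,390) to (440,437)). Drag back a bit more.

arm_command(
  targets=[
    {"x": -0.4,"y": -0.08,"z": 0,"roll": 0},
    {"x": -0.8,"y": -0.17,"z": 0,"roll": 0},
    {"x": -1.2,"y": -0.25,"z": 0,"roll": 0},
    {"x": -1.2,"y": -0.25,"z": 0,"roll": 0},
  ],
)

```text
time: 11.12
tool_pos: [517.3, 150.7, 17.8]
tcp_rot: [3.141, -0.0, 0.209]
contact_force: [1.2, 0.5, 4.5]
grip_width: 40.1
```

```bash
python3 - <<'E'
from h import *
from plant import bot
o=bot.get_obs();print(o['time'],o['tool_pos'],o['tcp_rot'],o['contact_force'],o['grip_width'])
s=bot.capture('scene')
cv2.imwrite('pics/s10.png',np.hstack([cv2.resize(s['img'][200:300,180:310],(780,600),interpolation=cv2.INTER_CUBIC)]))
E
```

```text
11.1167 [517.32398945 150.73891693  17.75835874] [ 3.14145954e+00 -8.77197633e-05  2.08959561e-01] [1.24858042 0.47874807 4.4657396 ] 40.135237082527
```

View pics/s10.png

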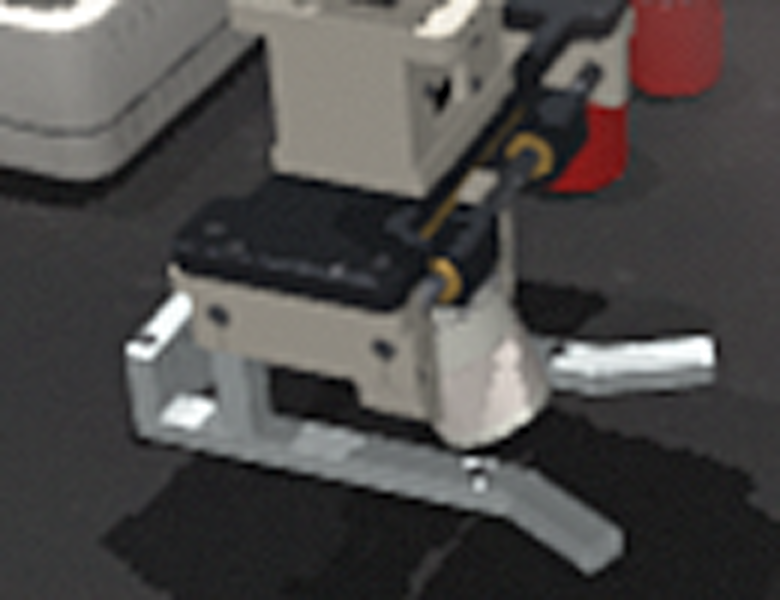

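Still tilted roughly 15°. Pressing down on the front edge while dragging back turns it upright, so I combine both gently.

arm_command(
  targets=[
    {"x": -0.3,"y": -0.06,"z": -0.1,"roll": 0},
    {"x": -0.6,"y": -0.12,"z": -0.2,"roll": 0},
    {"x": -0.9,"y": -0.19,"z": -0.25,"roll": 0},
    {"x": -1.2,"y": -0.25,"z": -0.3,"roll": 0},
    {"x": -1.2,"y": -0.25,"z": -0.3,"roll": 0},
  ],
)

```text
time: 11.58
tool_pos: [506.7, 148.4, 16.0]
tcp_rot: [3.141, -0.003, 0.209]
contact_force: [1.5, 0.1, 14.7]
grip_width: 40.2
```

```bash
python3 - <<'E'
from h import *
from plant import bot
o=bot.get_obs();print(o['time'],o['tool_pos'],o['tcp_rot'],o['contact_force'],o['grip_width'])
s=bot.capture('scene')
cv2.imwrite('pics/s11.png',np.hstack([cv2.resize(s['img'][200:300,200:330],(780,600),interpolation=cv2.INTER_CUBIC)]))
E
```

```text
11.5833 [506.69020838 148.4359803   15.96461489] [ 3.14126331 -0.00326106  0.20889505] [ 1.50985007  0.07162869 14.68352131] 40.24838006487586
```

View pics/s11.png

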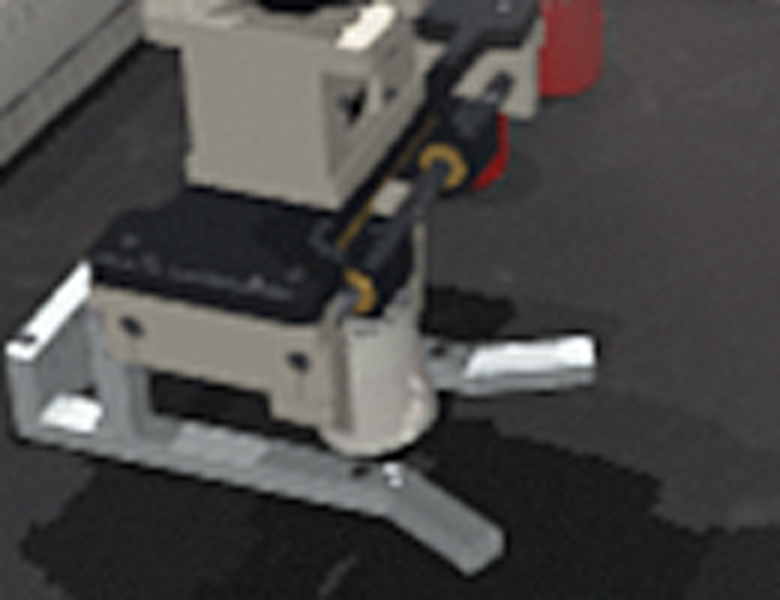

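Nearly upright now: the bottom ellipse is symmetric, (320,440) – (380,458) – (435,415). Release it here.

arm_command(
  targets=[
    {"x": 0,"y": 0,"z": 0.1,"roll": 0},
    {"x": 0,"y": 0,"z": 0.1,"roll": 0},
  ],
)

```text
time: 11.8
tool_pos: [506.1, 148.3, 16.1]
tcp_rot: [3.141, -0.001, 0.209]
contact_force: [2.0, -0.1, 9.6]
grip_width: 40.4
```

arm_command(
  targets=[
    {"x": 0,"y": 0,"z": 0.1,"roll": 0},
    {"x": 0,"y": 0,"z": 0.1,"roll": 0},
    {"x": 0,"y": 0,"z": 0.1,"roll": 0},
    {"x": 0,"y": 0,"z": 0.1,"roll": 0},
  ],
  fingers=0.55,
)

```text
time: 12.13
tool_pos: [504.9, 148.2, 15.9]
tcp_rot: [-3.141, 0.002, 0.209]
contact_force: [0.9, -0.3, -0.5]
grip_width: 50.5
```

arm_command(
  targets=[
    {"x": 0,"y": 0,"z": 0,"roll": 0},
    {"x": 0,"y": 0,"z": 0,"roll": 0},
    {"x": 0,"y": 0,"z": 0,"roll": 0},
    {"x": 0,"y": 0,"z": 0,"roll": 0},
  ],
  fingers=1,
)

```text
time: 12.47
tool_pos: [505.8, 148.3, 16.4]
tcp_rot: [3.141, 0.0, 0.209]
contact_force: [-0.7, -0.0, 0.5]
grip_width: 73.1
```

```bash
python3 - <<'E'
from h import *
from plant import bot
o=bot.get_obs();print(o['time'],o['tool_pos'],o['tcp_rot'],o['contact_force'],o['grip_width'])
s=bot.capture('scene');w=bot.capture('wrist')
g=np.array([571.9,162.2]);th=.209;ex=np.array([np.cos(th),np.sin(th)]);ey=np.array([-ex[1],ex[0]])
print((np.array(o['tool_pos'][:2])-g)@ex,(np.array(o['tool_pos'][:2])-g)@ey)
cv2.imwrite('pics/s12.png',np.vstack([cv2.resize(s['img'][200:300,200:330],(390,300),interpolation=cv2.INTER_CUBIC),w['img'][50:350,125:515]]))
E
```

```text
12.4667 [505.80657057 148.31011834  16.44299217] [3.14149464e+00 2.62689186e-04 2.08834758e-01] [-0.73225736 -0.00912828  0.5404409 ] 73.11088273679624
-67.53705990496795 0.12555902791392803
```

View pics/s12.png

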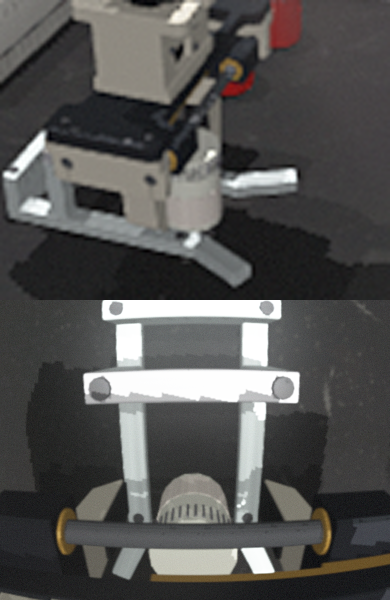

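The tub stands upright in the lane. Rise straight up, retreat and measure it for a push from behind.

arm_command(
  targets=[
    {"x": 0,"y": 0,"z": 1,"roll": 0},
    {"x": 0,"y": 0,"z": 4,"roll": 0},
    {"x": 0,"y": 0,"z": 7,"roll": 0},
    {"x": -0.5,"y": -0.1,"z": 9,"roll": 0},
    {"x": -2.5,"y": -0.5,"z": 9,"roll": 0},
    {"x": -4.5,"y": -0.9,"z": 9,"roll": 0},
    {"x": -5.9,"y": -1.25,"z": 9,"roll": 0},
    {"x": -5.9,"y": -1.25,"z": 9,"roll": 0},
  ],
)

```text
time: 13.23
tool_pos: [444.2, 135.5, 107.3]
tcp_rot: [-3.142, 0.002, 0.209]
contact_force: [0.0, -0.5, -0.4]
grip_width: 91.8
```

arm_command(
  targets=[
    {"x": 0,"y": 0,"z": 0,"roll": 0},
    {"x": 0,"y": 0,"z": 0,"roll": 0},
    {"x": 0,"y": 0,"z": 0,"roll": 0},
  ],
  fingers=0,
)

```text
time: 13.48
tool_pos: [448.0, 136.0, 106.8]
tcp_rot: [3.141, -0.001, 0.209]
contact_force: [1.0, -0.9, 0.1]
grip_width: 76.2
```

```bash
python3 - <<'E'
from h import *
from plant import bot
o=bot.get_obs();print(o['time'],o['tool_pos'],o['tcp_rot'],o['contact_force'],o['grip_width'])
s=bot.capture('scene');w=bot.capture('wrist')
g=np.array([571.9,162.2]);th=.209;ex=np.array([np.cos(th),np.sin(th)]);ey=np.array([-ex[1],ex[0]])
print((np.array(o['tool_pos'][:2])-g)@ex,(np.array(o['tool_pos'][:2])-g)@ey)
cv2.imwrite('pics/s13.png',cv2.resize(s['img'][200:300,200:330],(390,300),interpolation=cv2.INTER_CUBIC));cv2.imwrite('pics/w13.png',w['img'])
for X in(-60,-65,-70): print(X,wproj(w,o,[*(g+X*ex),58]))
np.save('o13.npy',[o,w],allow_pickle=True)
E
```

```text
13.4833 [447.99252244 135.97977574 106.82840218] [ 3.14144185e+00 -1.19518142e-03  2.08729323e-01] [ 1.03784751 -0.86856073  0.06743397] 76.23550747740963
-126.65133117079118 0.05889916191716793
-60 [316.82152808 123.09732674]
-65 [316.83013671 130.57199287]
-70 [316.83927956 138.01594085]
```

View pics/w13.png

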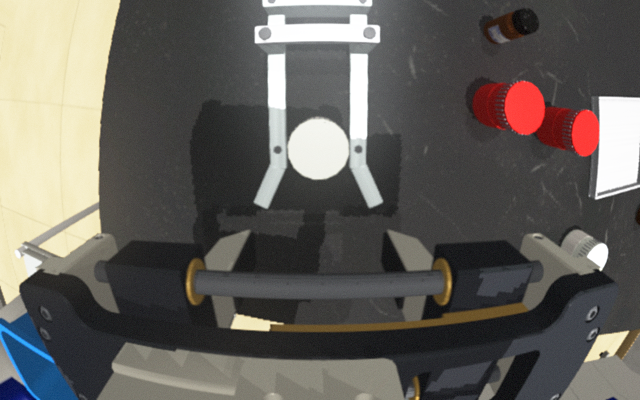

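View pics/s13.png

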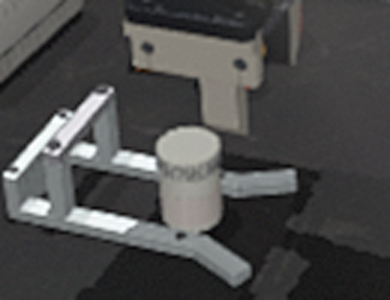

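The tub stands upright with its cap at (318,148), which is gauge x ≈ -77. Re-grip it centred and lower, and carry it 1 mm off the floor so drag can't pitch it.

arm_command(
  targets=[
    {"x": 1,"y": 0.2,"z": 0,"roll": 0},
    {"x": 2.5,"y": 0.52,"z": 0,"roll": 0},
    {"x": 4,"y": 0.84,"z": 0,"roll": 0},
    {"x": 4.85,"y": 1.03,"z": 0,"roll": 0},
    {"x": 4.85,"y": 1.03,"z": 0,"roll": 0},
    {"x": 4.85,"y": 1.03,"z": 0,"roll": 0},
    {"x": 4.85,"y": 1.03,"z": -1,"roll": 0},
  ],
  fingers=1,
)

```text
time: 14.17
tool_pos: [495.7, 146.2, 97.4]
tcp_rot: [3.141, -0.002, 0.209]
contact_force: [-0.0, 0.4, 0.0]
grip_width: 91.7
```

arm_command(
  targets=[
    {"x": 0,"y": 0,"z": -2,"roll": 0},
    {"x": 0,"y": 0,"z": -4.5,"roll": 0},
    {"x": 0,"y": 0,"z": -6.5,"roll": 0},
    {"x": 0,"y": 0,"z": -7.8,"roll": 0},
    {"x": 0,"y": 0,"z": -8.2,"roll": 0},
    {"x": 0,"y": 0,"z": -8.2,"roll": 0},
    {"x": 0,"y": 0,"z": -8.2,"roll": 0},
  ],
)

```text
time: 14.75
tool_pos: [495.2, 146.1, 14.7]
tcp_rot: [3.141, 0.0, 0.209]
contact_force: [0.7, -0.1, 0.1]
grip_width: 92.2
```

arm_command(
  targets=[
    {"x": 0,"y": 0,"z": 0,"roll": 0},
    {"x": 0,"y": 0,"z": 0,"roll": 0},
    {"x": 0,"y": 0,"z": 0,"roll": 0},
    {"x": 0,"y": 0,"z": 0,"roll": 0},
    {"x": 0,"y": 0,"z": 0,"roll": 0},
    {"x": 0,"y": 0,"z": 0,"roll": 0},
    {"x": 0,"y": 0,"z": 0,"roll": 0},
    {"x": 0,"y": 0,"z": 0,"roll": 0},
  ],
  fingers=0.3,
)

```text
time: 15.42
tool_pos: [495.4, 146.1, 14.5]
tcp_rot: [3.142, 0.0, 0.209]
contact_force: [-0.2, -0.5, -0.5]
grip_width: 43.3
```

```bash
python3 - <<'E'
from h import *
from plant import bot
o=bot.get_obs();print(o['time'],o['tool_pos'],o['tcp_rot'],o['contact_force'],o['grip_width'])
g=np.array([571.9,162.2]);th=.209;ex=np.array([np.cos(th),np.sin(th)]);ey=np.array([-ex[1],ex[0]])
print((np.array(o['tool_pos'][:2])-g)@ex,(np.array(o['tool_pos'][:2])-g)@ey)
E
```

```text
15.4167 [495.38035356 146.11317008  14.53729694] [3.14151001e+00 5.27590535e-05 2.08827061e-01] [-0.15689313 -0.53838904 -0.51411424] 43.25438805811452
-78.19221751648847 0.13966871742439402
```

arm_command(
  targets=[
    {"x": 0,"y": 0,"z": 0,"roll": 0},
    {"x": 0,"y": 0,"z": 0,"roll": 0},
    {"x": 0,"y": 0,"z": 0,"roll": 0},
    {"x": 0,"y": 0,"z": 0.1,"roll": 0},
    {"x": 0,"y": 0,"z": 0.12,"roll": 0},
    {"x": 0,"y": 0,"z": 0.12,"roll": 0},
  ],
)

```text
time: 15.92
tool_pos: [495.4, 146.1, 15.7]
tcp_rot: [3.142, 0.0, 0.209]
contact_force: [0.3, 0.2, -0.9]
grip_width: 40.2
```

arm_command(
  targets=[
    {"x": 0.4,"y": 0.08,"z": 0,"roll": 0},
    {"x": 1.1,"y": 0.23,"z": 0,"roll": 0},
    {"x": 1.8,"y": 0.38,"z": 0,"roll": 0},
    {"x": 2.5,"y": 0.53,"z": 0,"roll": 0},
    {"x": 3.2,"y": 0.68,"z": 0,"roll": 0},
    {"x": 3.9,"y": 0.82,"z": 0,"roll": 0},
    {"x": 4.3,"y": 0.91,"z": 0,"roll": 0},
    {"x": 4.3,"y": 0.91,"z": 0,"roll": 0},
  ],
)

```text
time: 16.58
tool_pos: [539.5, 155.4, 15.7]
tcp_rot: [3.141, -0.001, 0.209]
contact_force: [-0.3, -0.5, -1.4]
grip_width: 39.9
```

```bash
python3 - <<'E'
from h import *
from plant import bot
o=bot.get_obs();print(o['time'],o['tool_pos'],o['tcp_rot'],o['contact_force'],o['grip_width'])
g=np.array([571.9,162.2]);th=.209;ex=np.array([np.cos(th),np.sin(th)]);ey=np.array([-ex[1],ex[0]])
print((np.array(o['tool_pos'][:2])-g)@ex,(np.array(o['tool_pos'][:2])-g)@ey)
s=bot.capture('scene');w=bot.capture('wrist')
cv2.imwrite('pics/s14.png',np.vstack([cv2.resize(s['img'][200:300,180:310],(390,300),interpolation=cv2.INTER_CUBIC),w['img'][50:350,125:515]]))
E
```

```text
16.5833 [539.54125066 155.36341045  15.70130771] [ 3.14143378e+00 -9.52784859e-04  2.08739844e-01] [-0.33483437 -0.48252523 -1.36835094] 39.909603226486894
-33.073054556154055 0.026032682873005974
```

View pics/s14.png

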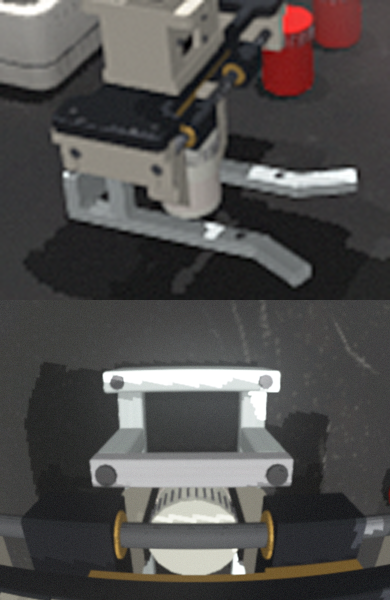

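Upright this time, and only the weight (about 1 N) is felt. Creep to the bar.

arm_command(
  targets=[
    {"x": 0.07,"y": 0.015,"z": 0,"roll": 0},
    {"x": 0.14,"y": 0.03,"z": 0,"roll": 0},
    {"x": 0.21,"y": 0.045,"z": 0,"roll": 0},
    {"x": 0.28,"y": 0.06,"z": 0,"roll": 0},
    {"x": 0.3,"y": 0.063,"z": 0,"roll": 0},
    {"x": 0.3,"y": 0.063,"z": 0,"roll": 0},
  ],
)

```text
time: 17.18
tool_pos: [541.4, 155.9, 15.8]
tcp_rot: [3.142, -0.0, 0.209]
contact_force: [-0.2, 0.3, -1.3]
grip_width: 40.5
```

arm_command(
  targets=[
    {"x": 0.05,"y": 0.01,"z": 0,"roll": 0},
    {"x": 0.1,"y": 0.02,"z": 0,"roll": 0},
    {"x": 0.1,"y": 0.02,"z": 0,"roll": 0},
  ],
)

```text
time: 17.43
tool_pos: [542.5, 156.1, 15.7]
tcp_rot: [3.141, -0.0, 0.209]
contact_force: [0.8, 0.1, -0.6]
grip_width: 40.1
```

arm_command(
  targets=[
    {"x": 0.05,"y": 0.01,"z": 0,"roll": 0},
    {"x": 0.1,"y": 0.02,"z": 0,"roll": 0},
    {"x": 0.1,"y": 0.02,"z": 0,"roll": 0},
  ],
)

```text
time: 17.68
tool_pos: [543.5, 156.3, 15.8]
tcp_rot: [3.141, -0.0, 0.209]
contact_force: [-0.4, -0.3, 0.2]
grip_width: 40.3
```

arm_command(
  targets=[
    {"x": 0.05,"y": 0.01,"z": 0,"roll": 0},
    {"x": 0.1,"y": 0.02,"z": 0,"roll": 0},
    {"x": 0.1,"y": 0.02,"z": 0,"roll": 0},
  ],
)

```text
time: 17.93
tool_pos: [544.5, 156.5, 15.8]
tcp_rot: [3.141, -0.0, 0.209]
contact_force: [-0.3, -0.5, -0.8]
grip_width: 39.8
```

arm_command(
  targets=[
    {"x": 0.05,"y": 0.01,"z": 0,"roll": 0},
    {"x": 0.1,"y": 0.02,"z": 0,"roll": 0},
    {"x": 0.1,"y": 0.02,"z": 0,"roll": 0},
  ],
)

```text
time: 18.18
tool_pos: [545.5, 156.7, 15.7]
tcp_rot: [3.141, -0.0, 0.209]
contact_force: [-0.6, 0.3, -1.5]
grip_width: 40.4
```

```bash
python3 - <<'E'
from h import *
from plant import bot
o=bot.get_obs();print(o['time'],o['tool_pos'],o['tcp_rot'],o['contact_force'],o['moment'],o['grip_width'])
g=np.array([571.9,162.2]);th=.209;ex=np.array([np.cos(th),np.sin(th)]);ey=np.array([-ex[1],ex[0]])
print((np.array(o['tool_pos'][:2])-g)@ex,(np.array(o['tool_pos'][:2])-g)@ey)
s=bot.capture('scene');w=bot.capture('wrist')
cv2.imwrite('pics/s15.png',cv2.resize(s['img'][200:300,180:310],(780,600),interpolation=cv2.INTER_CUBIC));cv2.imwrite('pics/w15.png',w['img'][50:350,125:515])
E
```

```text
18.1833 [545.50228216 156.66294179  15.74338177] [ 3.14149492e+00 -5.08107643e-05  2.08814577e-01] [-0.61696882  0.32242476 -1.52255419] [ 0.0059087   0.05948635 -0.02571137] 40.44379691961947
-26.972112691591022 0.06047942944496487
```

View pics/s15.png

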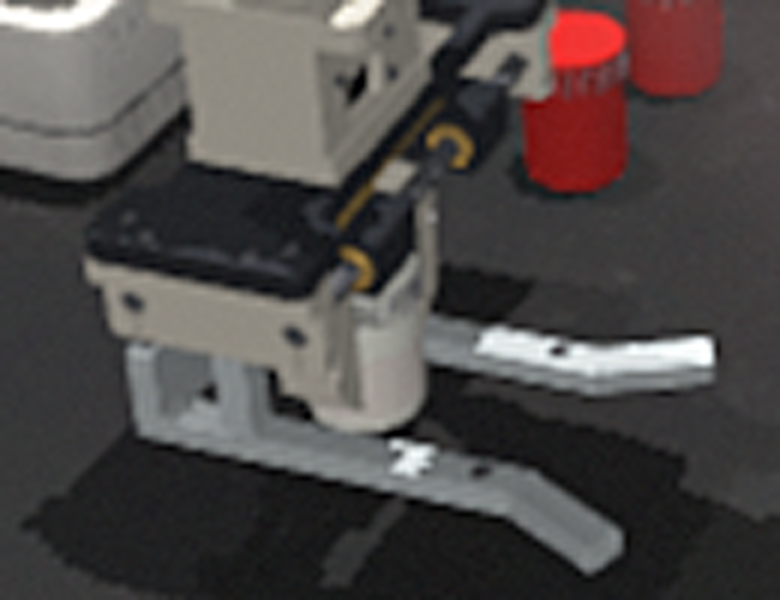

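View pics/w15.png

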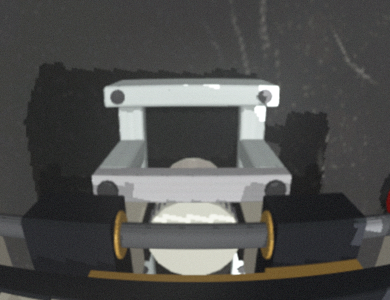

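Still upright, no touch yet. Continue in 1 mm steps.

arm_command(
  targets=[
    {"x": 0.05,"y": 0.01,"z": 0,"roll": 0},
    {"x": 0.1,"y": 0.02,"z": 0,"roll": 0},
    {"x": 0.1,"y": 0.02,"z": 0,"roll": 0},
  ],
)

```text
time: 18.53
tool_pos: [546.3, 156.8, 15.7]
tcp_rot: [3.142, 0.0, 0.209]
contact_force: [-1.5, -0.7, -0.3]
grip_width: 40.2
```

arm_command(
  targets=[
    {"x": 0.05,"y": 0.01,"z": 0,"roll": 0},
    {"x": 0.1,"y": 0.02,"z": 0,"roll": 0},
    {"x": 0.1,"y": 0.02,"z": 0,"roll": 0},
  ],
)

```text
time: 18.78
tool_pos: [546.3, 156.8, 15.5]
tcp_rot: [3.142, 0.003, 0.209]
contact_force: [-5.1, -1.3, 1.1]
grip_width: 40.5
```

```bash
python3 - <<'E'
from h import *
from plant import bot
o=bot.get_obs();print(o['time'],o['tool_pos'],o['contact_force'],o['moment'],o['grip_width'])
s=bot.capture('scene')
cv2.imwrite('pics/s16.png',cv2.resize(s['img'][200:300,180:310],(780,600),interpolation=cv2.INTER_CUBIC))
E
```

```text
18.7833 [546.3422139  156.83499787  15.465258  ] [-5.10699482 -1.34745739  1.12964159] [-0.13583255  0.65386745 -0.04157938] 40.523233434458014
```

View pics/s16.png

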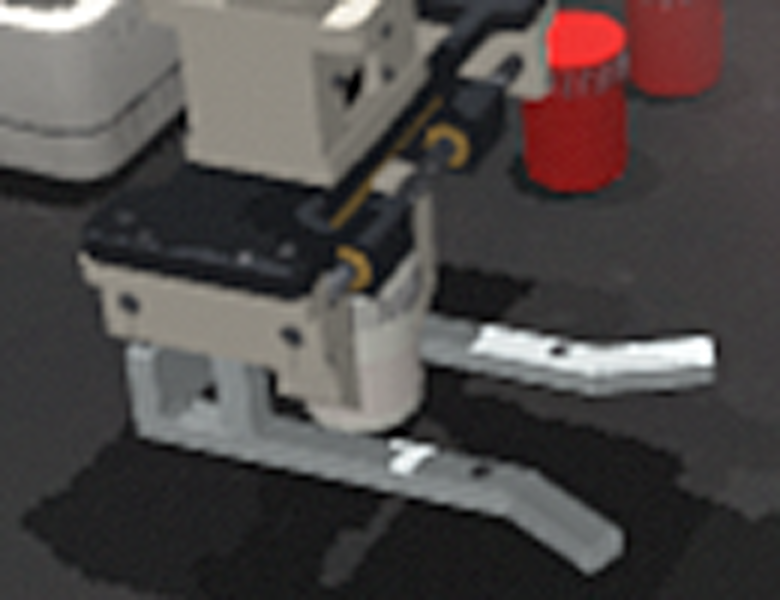

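Contact: force along the lane jumped to 5 N and the tool stopped while the tub stayed upright, so it is too tall. I set it down against the bar, then lift a little, back off and raise it.

arm_command(
  targets=[
    {"x": 0,"y": 0,"z": -0.05,"roll": 0},
    {"x": 0,"y": 0,"z": -0.1,"roll": 0},
    {"x": 0,"y": 0,"z": -0.1,"roll": 0},
  ],
)

```text
time: 19.08
tool_pos: [546.4, 156.9, 14.7]
tcp_rot: [3.142, 0.002, 0.209]
contact_force: [-5.2, -1.9, 2.6]
grip_width: 40.1
```

arm_command(
  targets=[
    {"x": -0.2,"y": -0.04,"z": 0.2,"roll": 0},
    {"x": -1,"y": -0.21,"z": 0.2,"roll": 0},
    {"x": -2,"y": -0.42,"z": 0.2,"roll": 0},
    {"x": -3,"y": -0.64,"z": 0.2,"roll": 0},
    {"x": -4,"y": -0.85,"z": 0.5,"roll": 0},
    {"x": -5,"y": -1.06,"z": 2.5,"roll": 0},
    {"x": -5,"y": -1.06,"z": 5.5,"roll": 0},
    {"x": -5,"y": -1.06,"z": 8,"roll": 0},
  ],
)

```text
time: 19.75
tool_pos: [496.6, 146.3, 95.9]
tcp_rot: [3.142, 0.0, 0.209]
contact_force: [-0.2, 0.6, -0.1]
grip_width: 40.0
```

```bash
python3 - <<'E'
from h import *
from plant import bot
o=bot.get_obs();print(o['time'],o['tool_pos'],o['tcp_rot'],o['contact_force'],o['grip_width'])
s=bot.capture('scene')
cv2.imwrite('pics/s17.png',cv2.resize(s['img'][160:290,170:370],(800,520),interpolation=cv2.INTER_CUBIC))
E
```

```text
19.75 [496.61924164 146.31786622  95.85278657] [3.14155354e+00 9.07788667e-05 2.08747960e-01] [-0.23808514  0.57848477 -0.06672463] 40.04042544601948
```

View pics/s17.png

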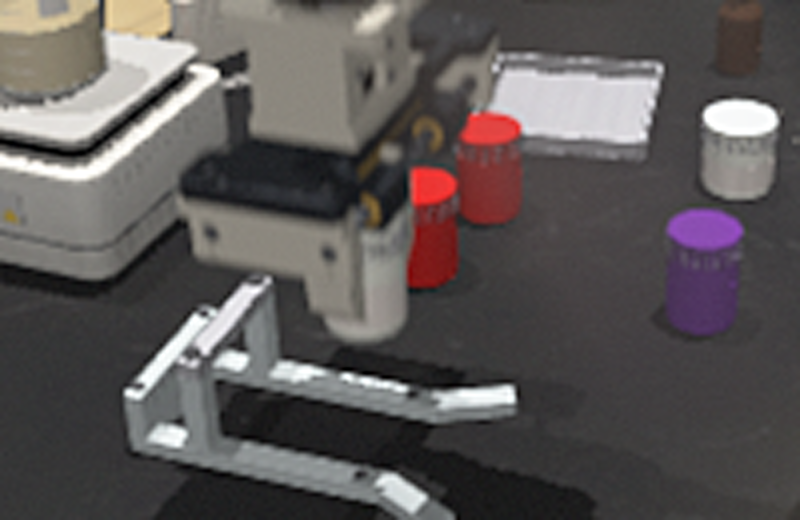

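Raised and upright. Carry it to the tray.

arm_command(
  targets=[
    {"x": 0.3,"y": -1.5,"z": 1.5,"roll": 0},
    {"x": 1,"y": -4.5,"z": 1.5,"roll": 0},
    {"x": 2,"y": -8,"z": 1.5,"roll": 0},
    {"x": 3,"y": -11.5,"z": 1.5,"roll": 0},
    {"x": 4,"y": -15,"z": 1.5,"roll": 0},
    {"x": 5,"y": -18.5,"z": 1.5,"roll": 0},
    {"x": 6,"y": -22,"z": 1.5,"roll": 0},
    {"x": 7,"y": -25.5,"z": 1.5,"roll": 0},
  ],
)

```text
time: 20.47
tool_pos: [567.6, -110.4, 109.8]
tcp_rot: [3.141, -0.001, 0.209]
contact_force: [0.0, -0.1, -1.1]
grip_width: 40.1
```

arm_command(
  targets=[
    {"x": 0.8,"y": -3.3,"z": 0,"roll": 0},
    {"x": 1.6,"y": -6.5,"z": 0,"roll": 0},
    {"x": 2.2,"y": -9,"z": 0,"roll": 0},
    {"x": 2.6,"y": -10.7,"z": 0,"roll": 0},
    {"x": 2.7,"y": -11.1,"z": 0,"roll": 0},
    {"x": 2.7,"y": -11.1,"z": 0,"roll": 0},
    {"x": 2.7,"y": -11.1,"z": 0,"roll": 0},
    {"x": 2.7,"y": -11.1,"z": 0,"roll": 0},
  ],
)

```text
time: 21.13
tool_pos: [594.1, -218.1, 109.7]
tcp_rot: [-3.141, 0.0, 0.21]
contact_force: [0.1, 0.7, -0.5]
grip_width: 40.2
```

```bash
python3 - <<'E'
from h import *
from plant import bot
o=bot.get_obs();print(o['time'],o['tool_pos'],o['tcp_rot'],o['contact_force'],o['grip_width'])
w=bot.capture('wrist');s=bot.capture('scene')
print(wproj(w,o,[593,-219.7,3]))
cv2.imwrite('pics/w18.png',w['img'])
cv2.imwrite('pics/s18.png',cv2.resize(s['img'][130:260,230:430],(800,520),interpolation=cv2.INTER_CUBIC))
E
```

```text
21.1333 [ 594.13479557 -218.09215802  109.68501058] [-3.14105726e+00  2.98918402e-04  2.09965452e-01] [ 0.06869675  0.67119763 -0.48204713] 40.21805854986999
[318.76802155 195.9059592 ]
```

View pics/w18.png

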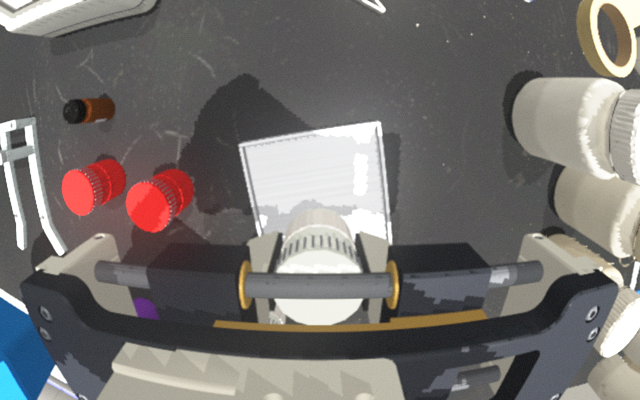

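View pics/s18.png

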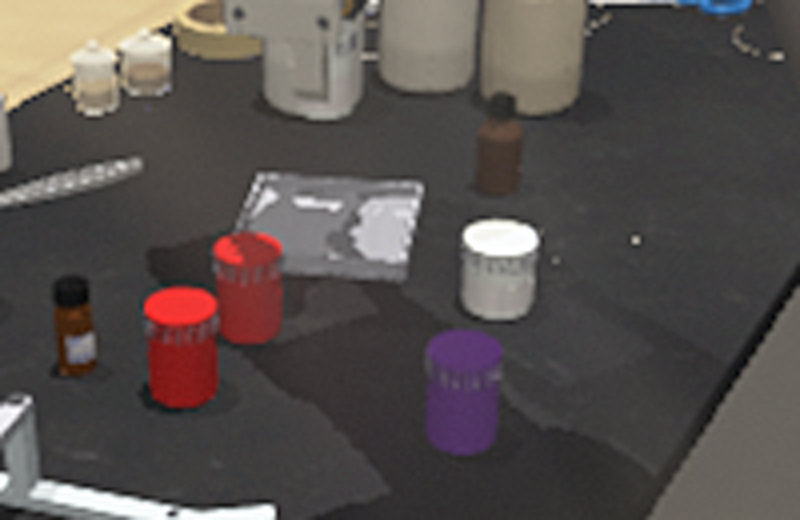

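The tub is over the tray. Lower it.

arm_command(
  targets=[
    {"x": 0,"y": -0.1,"z": -1.5,"roll": 0},
    {"x": 0,"y": -0.1,"z": -4,"roll": 0},
    {"x": 0,"y": -0.1,"z": -6.5,"roll": 0},
    {"x": 0,"y": -0.1,"z": -8,"roll": 0},
    {"x": 0,"y": -0.1,"z": -8.6,"roll": 0},
    {"x": 0,"y": -0.1,"z": -8.8,"roll": 0},
    {"x": 0,"y": -0.1,"z": -8.8,"roll": 0},
  ],
)

```text
time: 21.82
tool_pos: [594.7, -220.2, 22.1]
tcp_rot: [3.141, -0.0, 0.209]
contact_force: [-0.6, -0.1, 0.8]
grip_width: 39.9
```

arm_command(
  targets=[
    {"x": 0,"y": 0,"z": -0.1,"roll": 0},
    {"x": 0,"y": 0,"z": -0.2,"roll": 0},
    {"x": 0,"y": 0,"z": -0.3,"roll": 0},
    {"x": 0,"y": 0,"z": -0.35,"roll": 0},
    {"x": 0,"y": 0,"z": -0.35,"roll": 0},
  ],
)

```text
time: 22.23
tool_pos: [594.5, -220.7, 18.5]
tcp_rot: [3.141, -0.0, 0.209]
contact_force: [-0.1, -0.7, 0.1]
grip_width: 40.4
```

```bash
python3 - <<'E'
from h import *
from plant import bot
o=bot.get_obs();print(o['time'],o['tool_pos'],o['tcp_rot'],o['contact_force'],o['grip_width'])
s=bot.capture('scene');t=bot.capture('top')
a=cv2.resize(s['img'][130:230,250:400],(600,400),interpolation=cv2.INTER_CUBIC)
cv2.imwrite('pics/s19.png',a)
E
```

```text
22.2333 [ 594.48317314 -220.65870659   18.53526428] [ 3.14123475e+00 -3.38584571e-04  2.08691347e-01] [-0.08100752 -0.70494369  0.10504559] 40.43656079293839
```

View pics/s19.png

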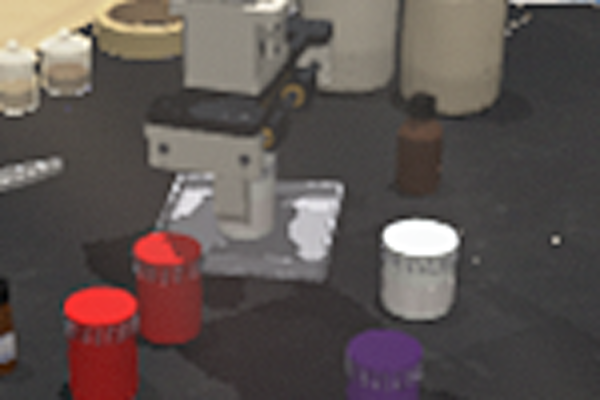

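The tub is upright just above the tray floor. Lower until it touches, then release.

arm_command(
  targets=[
    {"x": 0,"y": 0,"z": -0.05,"roll": 0},
    {"x": 0,"y": 0,"z": -0.1,"roll": 0},
    {"x": 0,"y": 0,"z": -0.1,"roll": 0},
  ],
)

```text
time: 22.58
tool_pos: [594.6, -220.6, 17.6]
tcp_rot: [3.141, -0.0, 0.209]
contact_force: [-0.6, 0.3, 1.7]
grip_width: 40.3
```

arm_command(
  targets=[
    {"x": 0,"y": 0,"z": 0,"roll": 0},
    {"x": 0,"y": 0,"z": 0,"roll": 0},
    {"x": 0,"y": 0,"z": 0,"roll": 0},
    {"x": 0,"y": 0,"z": 0,"roll": 0},
    {"x": 0,"y": 0,"z": 0,"roll": 0},
    {"x": 0,"y": 0,"z": 0,"roll": 0},
  ],
  fingers=0.85,
)

```text
time: 23.08
tool_pos: [594.4, -220.5, 17.2]
tcp_rot: [3.142, 0.0, 0.209]
contact_force: [0.1, 0.9, 0.5]
grip_width: 75.3
```

arm_command(
  targets=[
    {"x": 0,"y": 0,"z": 1,"roll": 0},
    {"x": 0,"y": 0,"z": 3,"roll": 0},
    {"x": 0,"y": 0,"z": 6,"roll": 0},
    {"x": 0,"y": 0,"z": 9,"roll": 0},
    {"x": 0,"y": 0,"z": 11,"roll": 0},
  ],
)

```text
time: 23.5
tool_pos: [595.3, -221.0, 131.1]
tcp_rot: [3.139, -0.003, 0.209]
contact_force: [-0.3, -0.0, 0.6]
grip_width: 77.9
```

```bash
python3 - <<'E'
from h import *
from plant import bot
o=bot.get_obs();print(o['time'],o['tool_pos'],o['tcp_rot'],o['contact_force'],o['grip_width'])
s=bot.capture('scene');w=bot.capture('wrist')
a=cv2.resize(s['img'][130:230,250:400],(600,400),interpolation=cv2.INTER_CUBIC)
cv2.imwrite('pics/s20.png',a)
cv2.imwrite('pics/w20.png',w['img'])
print('squat pred',wproj(w,o,[449.7,-189.2,48]))
E
```

```text
23.5 [ 595.32905138 -220.96565144  131.09902056] [ 3.13902359e+00 -3.02721187e-03  2.08874566e-01] [-0.30855786 -0.01375433  0.55195253] 77.9061140736091
squat pred [257.15698743 328.96949601]
```

View pics/s20.png

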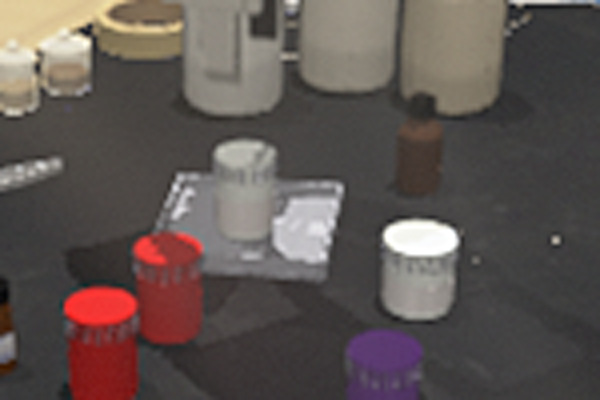

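View pics/w20.png

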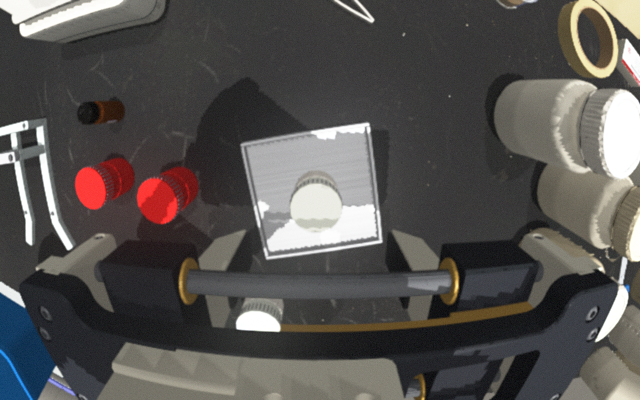

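The slender tub stands upright in the tray (scene crop (246,190)). Now over the squat one.

arm_command(
  targets=[
    {"x": -2,"y": 0.4,"z": 0.5,"roll": 0},
    {"x": -5,"y": 1.1,"z": 0.5,"roll": 0},
    {"x": -8,"y": 1.7,"z": 0.5,"roll": 0},
    {"x": -11,"y": 2.4,"z": 0.5,"roll": 0},
    {"x": -13.5,"y": 2.95,"z": 0.5,"roll": 0},
    {"x": -14.5,"y": 3.15,"z": 0.5,"roll": 0},
    {"x": -14.5,"y": 3.15,"z": 0.5,"roll": 0},
    {"x": -14.5,"y": 3.15,"z": 0.5,"roll": 0},
  ],
  fingers=1,
)

```text
time: 24.27
tool_pos: [449.6, -189.2, 132.5]
tcp_rot: [3.141, -0.001, 0.208]
contact_force: [1.6, -0.9, -0.4]
grip_width: 91.8
```

```bash
python3 - <<'E'
from h import *
from plant import bot
o=bot.get_obs();print(o['time'],o['tool_pos'],o['tcp_rot'],o['grip_width'])
w=bot.capture('wrist')
cv2.imwrite('pics/w21.png',w['img'])
print('squat pred',wproj(w,o,[449.7,-189.2,48]))
E
```

```text
24.2667 [ 449.56207061 -189.20206138  132.4927488 ] [ 3.14108384e+00 -5.53941879e-04  2.08366742e-01] 91.82396580573707
squat pred [317.08234401 202.08029905]
```

View pics/w21.png

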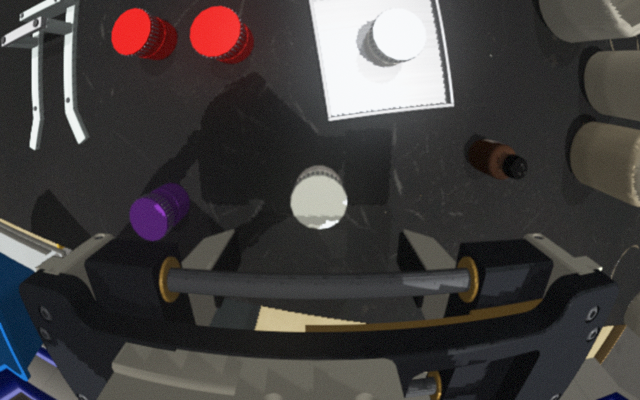

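The squat cap is at (319,201), against (317,202) predicted. Descend and grip.

arm_command(
  targets=[
    {"x": 0,"y": 0,"z": -2,"roll": 0},
    {"x": 0,"y": 0,"z": -5,"roll": 0},
    {"x": 0,"y": 0,"z": -8,"roll": 0},
    {"x": 0,"y": 0,"z": -10.5,"roll": 0},
    {"x": 0,"y": 0,"z": -11.6,"roll": 0},
    {"x": 0,"y": 0,"z": -11.8,"roll": 0},
    {"x": 0,"y": 0,"z": -11.8,"roll": 0},
  ],
)

```text
time: 24.9
tool_pos: [449.9, -189.1, 13.4]
tcp_rot: [-3.141, 0.001, 0.209]
contact_force: [-0.9, 0.4, 0.4]
grip_width: 91.7
```

arm_command(
  targets=[
    {"x": 0,"y": 0,"z": 0,"roll": 0},
    {"x": 0,"y": 0,"z": 0,"roll": 0},
    {"x": 0,"y": 0,"z": 0,"roll": 0},
    {"x": 0,"y": 0,"z": 0,"roll": 0},
    {"x": 0,"y": 0,"z": 0,"roll": 0},
    {"x": 0,"y": 0,"z": 0,"roll": 0},
    {"x": 0,"y": 0,"z": 0,"roll": 0},
    {"x": 0,"y": 0,"z": 0,"roll": 0},
  ],
  fingers=0.3,
)

```text
time: 25.57
tool_pos: [449.4, -189.1, 14.4]
tcp_rot: [3.141, -0.0, 0.209]
contact_force: [-1.0, -0.4, 1.7]
grip_width: 45.5
```

arm_command(
  targets=[
    {"x": 0,"y": 0,"z": 0,"roll": 0},
    {"x": 0,"y": 0,"z": 0,"roll": 0},
    {"x": 0,"y": 0,"z": 0.5,"roll": 0},
    {"x": 0,"y": 0,"z": 2,"roll": 0},
    {"x": 0,"y": 0,"z": 4.5,"roll": 0},
    {"x": 0,"y": 0,"z": 7,"roll": 0},
    {"x": 0,"y": 0,"z": 8.5,"roll": 0},
    {"x": 0,"y": 0,"z": 8.5,"roll": 0},
  ],
)

```text
time: 26.23
tool_pos: [451.1, -190.0, 102.4]
tcp_rot: [3.137, -0.004, 0.209]
contact_force: [0.7, 0.2, -0.5]
grip_width: 45.1
```

Gripped (45 mm) and lifted. Carry to the lane start.

arm_command(
  targets=[
    {"x": 0.2,"y": 1.5,"z": 0,"roll": 0},
    {"x": 0.5,"y": 4.5,"z": 0,"roll": 0},
    {"x": 1,"y": 8,"z": 0,"roll": 0},
    {"x": 1.4,"y": 11.5,"z": 0,"roll": 0},
    {"x": 1.8,"y": 15,"z": 0,"roll": 0},
    {"x": 2.2,"y": 18.5,"z": 0,"roll": 0},
    {"x": 2.6,"y": 22,"z": 0,"roll": 0},
    {"x": 3,"y": 25.5,"z": 0,"roll": 0},
  ],
)

```text
time: 26.9
tool_pos: [478.6, 67.7, 98.3]
tcp_rot: [-3.141, 0.002, 0.209]
contact_force: [-0.6, -0.2, -0.3]
grip_width: 45.2
```

arm_command(
  targets=[
    {"x": 0.4,"y": 3,"z": 0,"roll": 0},
    {"x": 0.7,"y": 5.5,"z": 0,"roll": 0},
    {"x": 0.9,"y": 7.3,"z": 0,"roll": 0},
    {"x": 0.93,"y": 7.9,"z": 0,"roll": 0},
    {"x": 0.93,"y": 7.9,"z": 0,"roll": 0},
    {"x": 0.93,"y": 7.9,"z": 0,"roll": 0},
    {"x": 0.93,"y": 7.9,"z": 0,"roll": 0},
    {"x": 0.93,"y": 7.9,"z": 0,"roll": 0},
  ],
)

```text
time: 27.57
tool_pos: [488.6, 143.8, 99.1]
tcp_rot: [3.141, 0.0, 0.207]
contact_force: [0.6, -0.4, -0.4]
grip_width: 45.7
```

```bash
python3 - <<'E'
from h import *
from plant import bot
o=bot.get_obs();print(o['time'],o['tool_pos'],o['tcp_rot'],o['contact_force'],o['grip_width'])
w=bot.capture('wrist');cv2.imwrite('pics/w22.png',w['img'])
g=np.array([571.9,162.2]);th=.209;ex=np.array([np.cos(th),np.sin(th)]);ey=np.array([-ex[1],ex[0]])
p=np.array(o['tool_pos'][:2]);print('tcp in gauge',(p-g)@ex,(p-g)@ey)
print('bar screws',wproj(w,o,[*(g+33.5*ey),65]),wproj(w,o,[*(g-33.5*ey),65]))
E
```

```text
27.5667 [488.63034679 143.79858294  99.0913108 ] [3.14135440e+00 4.73268542e-04 2.07279587e-01] [ 0.63164222 -0.40608325 -0.36329864] 45.72265848303956
tcp in gauge -85.27557125029526 -0.7240471093823437
bar screws [260.61380749  95.5944315 ] [369.92598403  95.16021392]
```

View pics/w22.png

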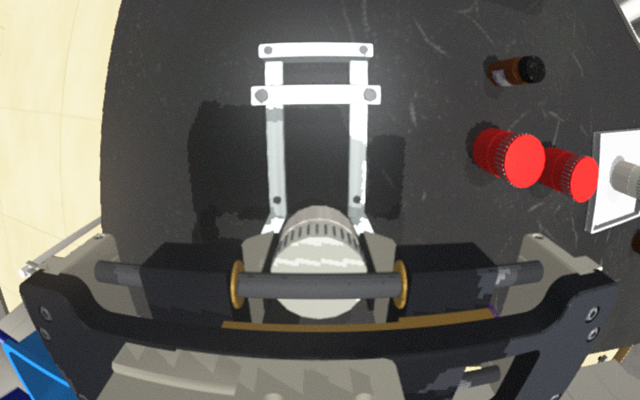

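Aligned: bar screws at (262,96) and (370,96), as predicted. Lower into the lane.

arm_command(
  targets=[
    {"x": 0,"y": 0.03,"z": -1.5,"roll": 0},
    {"x": 0,"y": 0.03,"z": -3.5,"roll": 0},
    {"x": 0,"y": 0.03,"z": -5.5,"roll": 0},
    {"x": 0,"y": 0.03,"z": -7,"roll": 0},
    {"x": 0,"y": 0.03,"z": -7.9,"roll": 0},
    {"x": 0,"y": 0.03,"z": -8.2,"roll": 0},
    {"x": 0,"y": 0.03,"z": -8.3,"roll": 0},
    {"x": 0,"y": 0.03,"z": -8.3,"roll": 0},
  ],
)

```text
time: 28.28
tool_pos: [489.2, 145.1, 16.7]
tcp_rot: [3.141, -0.001, 0.208]
contact_force: [0.2, 0.3, -0.8]
grip_width: 45.3
```

arm_command(
  targets=[
    {"x": 0,"y": 0,"z": -0.04,"roll": 0},
    {"x": 0,"y": 0,"z": -0.08,"roll": 0},
    {"x": 0,"y": 0,"z": -0.08,"roll": 0},
  ],
)

```text
time: 28.53
tool_pos: [489.1, 145.3, 16.0]
tcp_rot: [3.141, -0.001, 0.209]
contact_force: [-0.1, 0.8, -0.7]
grip_width: 45.5
```

```bash
python3 - <<'E'
from h import *
from plant import bot
o=bot.get_obs();print(o['time'],o['tool_pos'],o['tcp_rot'],o['contact_force'],o['grip_width'])
g=np.array([571.9,162.2]);th=.209;ex=np.array([np.cos(th),np.sin(th)]);ey=np.array([-ex[1],ex[0]])
p=np.array(o['tool_pos'][:2]);print('tcp in gauge',(p-g)@ex,(p-g)@ey)
s=bot.capture('scene')
cv2.imwrite('pics/s23.png',cv2.resize(s['img'][200:300,200:330],(780,600),interpolation=cv2.INTER_CUBIC))
E
```

```text
28.5333 [489.07931373 145.30948592  16.03951554] [ 3.14142731e+00 -1.19077498e-03  2.08827898e-01] [-0.12821759  0.7600755  -0.72483501] 45.492668923653284
tcp in gauge -84.52288951387548 0.66082448371899
```

View pics/s23.png

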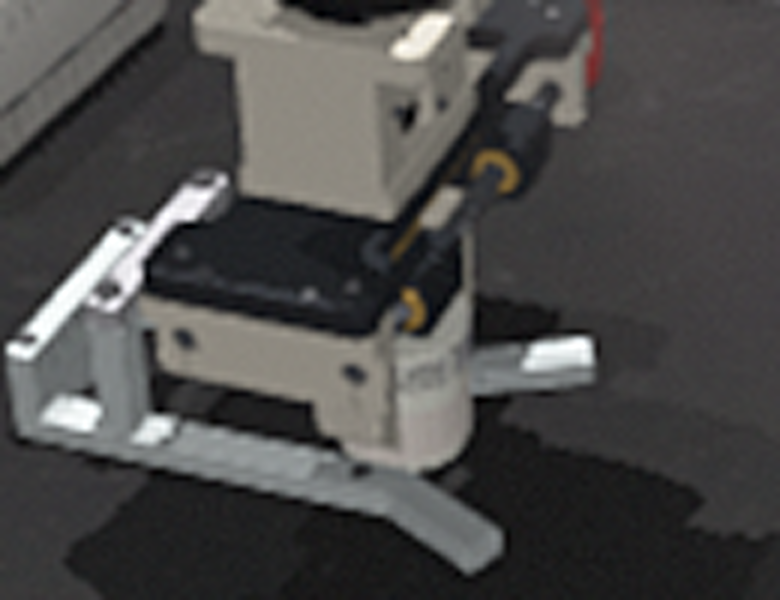

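Between the rails, about 1.5 mm up. Touch down and release.

arm_command(
  targets=[
    {"x": 0,"y": -0.05,"z": -0.05,"roll": 0},
    {"x": 0,"y": -0.05,"z": -0.1,"roll": 0},
    {"x": 0,"y": -0.05,"z": -0.15,"roll": 0},
    {"x": 0,"y": -0.05,"z": -0.15,"roll": 0},
  ],
)

```text
time: 28.92
tool_pos: [488.8, 144.7, 14.4]
tcp_rot: [3.141, -0.0, 0.209]
contact_force: [-1.1, -0.6, 4.3]
grip_width: 45.6
```

arm_command(
  targets=[
    {"x": 0,"y": 0,"z": 0,"roll": 0},
    {"x": 0,"y": 0,"z": 0,"roll": 0},
    {"x": 0,"y": 0,"z": 0,"roll": 0},
    {"x": 0,"y": 0,"z": 0,"roll": 0},
    {"x": 0,"y": 0,"z": 0,"roll": 0},
    {"x": 0,"y": 0,"z": 0,"roll": 0},
    {"x": 0,"y": 0,"z": 0,"roll": 0},
  ],
  fingers=0.95,
)

```text
time: 29.5
tool_pos: [488.7, 144.8, 13.9]
tcp_rot: [3.141, 0.0, 0.209]
contact_force: [-0.7, 0.5, -0.2]
grip_width: 85.6
```

arm_command(
  targets=[
    {"x": 0,"y": 0,"z": 1,"roll": 0},
    {"x": 0,"y": 0,"z": 4,"roll": 0},
    {"x": 0,"y": 0,"z": 7,"roll": 0},
    {"x": -1,"y": -0.2,"z": 8,"roll": 0},
    {"x": -3.5,"y": -0.75,"z": 8,"roll": 0},
    {"x": -5.5,"y": -1.17,"z": 8,"roll": 0},
    {"x": -5.5,"y": -1.17,"z": 8,"roll": 0},
    {"x": -5.5,"y": -1.17,"z": 8,"roll": 0},
  ],
)

```text
time: 30.17
tool_pos: [433.5, 133.0, 94.8]
tcp_rot: [3.141, -0.001, 0.209]
contact_force: [0.8, 0.9, 0.3]
grip_width: 87.3
```

arm_command(
  targets=[
    {"x": 0,"y": 0,"z": 0,"roll": 0},
    {"x": 0,"y": 0,"z": 0,"roll": 0},
    {"x": 0,"y": 0,"z": 0,"roll": 0},
    {"x": 0,"y": 0,"z": 0,"roll": 0},
  ],
  fingers=0,
)

```text
time: 30.5
tool_pos: [434.2, 133.1, 93.8]
tcp_rot: [3.142, -0.0, 0.209]
contact_force: [0.5, 0.8, -0.2]
grip_width: 65.0
```

```bash
python3 - <<'E'
from h import *
from plant import bot
o=bot.get_obs();print(o['time'],o['tool_pos'],o['tcp_rot'],o['contact_force'],o['grip_width'])
g=np.array([571.9,162.2]);th=.209;ex=np.array([np.cos(th),np.sin(th)]);ey=np.array([-ex[1],ex[0]])
p=np.array(o['tool_pos'][:2]);print('tcp in gauge',(p-g)@ex,(p-g)@ey)
w=bot.capture('wrist');cv2.imwrite('pics/w24.png',w['img'])
for X in(-80,-85,-90): print(X,wproj(w,o,[*(g+X*ex),48]))
E
```

```text
30.5 [434.21108657 133.10647494  93.81847237] [ 3.14151314e+00 -3.13803650e-05  2.08791720e-01] [ 0.4824957   0.81536287 -0.23072503] 65.01312290521999
tcp in gauge -140.72902515153538 0.10752122474877268
-80 [316.89383537 132.28738956]
-85 [316.90255631 139.83462712]
-90 [316.91178255 147.33911651]
```

View pics/w24.png

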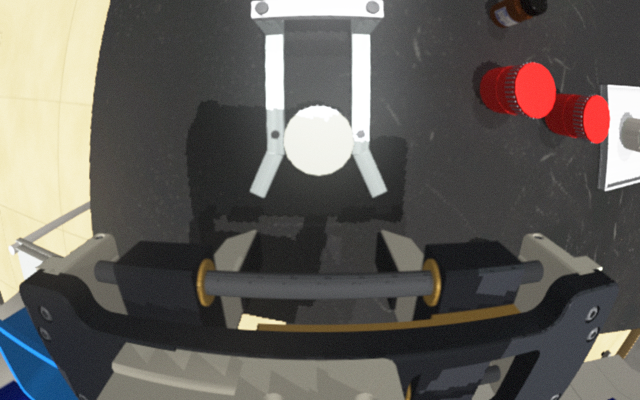

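The squat tub stands at gauge x ≈ -85, centred (cap at (318,140)). Close the fingers, go down behind it and push.

arm_command(
  targets=[
    {"x": 0,"y": 0,"z": 0,"roll": 0},
    {"x": 0,"y": 0,"z": -1,"roll": 0},
    {"x": 0,"y": 0,"z": -3,"roll": 0},
    {"x": 0,"y": 0,"z": -5,"roll": 0},
    {"x": 0,"y": 0,"z": -7,"roll": 0},
    {"x": 0,"y": 0,"z": -7.8,"roll": 0},
    {"x": 0,"y": 0,"z": -7.9,"roll": 0},
    {"x": 0,"y": 0,"z": -7.9,"roll": 0},
  ],
)

```text
time: 31.22
tool_pos: [433.7, 133.0, 14.9]
tcp_rot: [3.142, 0.001, 0.209]
contact_force: [-0.3, -0.5, -0.0]
grip_width: 8.0
```

arm_command(
  targets=[
    {"x": 0.4,"y": 0.08,"z": 0,"roll": 0},
    {"x": 0.9,"y": 0.19,"z": 0,"roll": 0},
    {"x": 1.4,"y": 0.3,"z": 0,"roll": 0},
    {"x": 1.8,"y": 0.38,"z": 0,"roll": 0},
    {"x": 2.0,"y": 0.42,"z": 0,"roll": 0},
    {"x": 2.2,"y": 0.46,"z": 0,"roll": 0},
    {"x": 2.4,"y": 0.5,"z": 0,"roll": 0},
    {"x": 2.6,"y": 0.54,"z": 0,"roll": 0},
  ],
)

```text
time: 31.88
tool_pos: [459.6, 138.5, 14.9]
tcp_rot: [3.142, 0.001, 0.209]
contact_force: [-1.7, -0.3, 0.7]
grip_width: 0.1
```

```bash
python3 - <<'E'
from h import *
from plant import bot
o=bot.get_obs();print(o['time'],o['tool_pos'],o['tcp_rot'],o['contact_force'],o['grip_width'])
g=np.array([571.9,162.2]);th=.209;ex=np.array([np.cos(th),np.sin(th)]);ey=np.array([-ex[1],ex[0]])
p=np.array(o['tool_pos'][:2]);print('tcp in gauge',(p-g)@ex,(p-g)@ey)
w=bot.capture('wrist');s=bot.capture('scene')
cv2.imwrite('pics/s25.png',np.vstack([cv2.resize(s['img'][200:300,200:330],(390,300),interpolation=cv2.INTER_CUBIC),w['img'][50:350,125:515]]))
E
```

```text
31.8833 [459.55460551 138.4507329   14.90274803] [3.14155384e+00 6.22421881e-04 2.08837647e-01] [-1.71760955 -0.25112881  0.73816513] 0.13727291163931798
tcp in gauge -114.82817336181361 0.07716414239992986
```

View pics/s25.png

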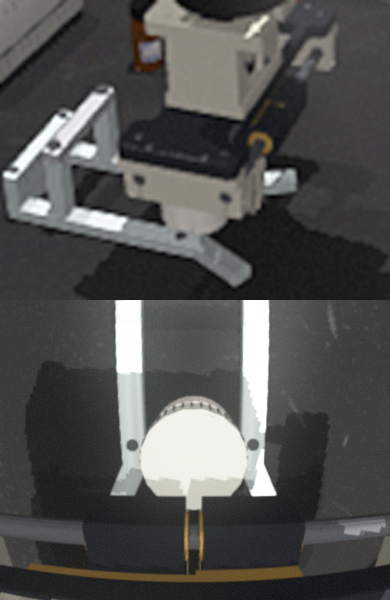

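The fingers are against the cap's rear and the tub is upright. Push slowly.

arm_command(
  targets=[
    {"x": 0.25,"y": 0.05,"z": 0,"roll": 0},
    {"x": 0.5,"y": 0.11,"z": 0,"roll": 0},
    {"x": 0.75,"y": 0.16,"z": 0,"roll": 0},
    {"x": 1.0,"y": 0.21,"z": 0,"roll": 0},
    {"x": 1.25,"y": 0.26,"z": 0,"roll": 0},
    {"x": 1.5,"y": 0.32,"z": 0,"roll": 0},
    {"x": 1.75,"y": 0.37,"z": 0,"roll": 0},
    {"x": 2.0,"y": 0.42,"z": 0,"roll": 0},
  ],
)

```text
time: 32.65
tool_pos: [480.0, 142.7, 14.9]
tcp_rot: [3.141, 0.0, 0.209]
contact_force: [-0.5, -0.3, 0.2]
grip_width: 0.4
```

```bash
cat > chk.py <<'E'
import sys
from h import *
from plant import bot
o=bot.get_obs();print(o['time'],o['tool_pos'],o['contact_force'])
g=np.array([571.9,162.2]);th=.209;ex=np.array([np.cos(th),np.sin(th)]);ey=np.array([-ex[1],ex[0]])
p=np.array(o['tool_pos'][:2]);print('tcp in gauge',(p-g)@ex,(p-g)@ey)
w=bot.capture('wrist');s=bot.capture('scene')
cv2.imwrite(f'pics/{sys.argv[1]}.png',np.vstack([cv2.resize(s['img'][200:300,190:320],(390,300),interpolation=cv2.INTER_CUBIC),w['img'][50:350,125:515]]))
E
python3 chk.py s26
```

```text
32.65 [479.96951668 142.69920831  14.90376494] [-0.54893499 -0.31384874  0.20075746]
tcp in gauge -93.97603222948666 -0.0025338111746400216
```

View pics/s26.png

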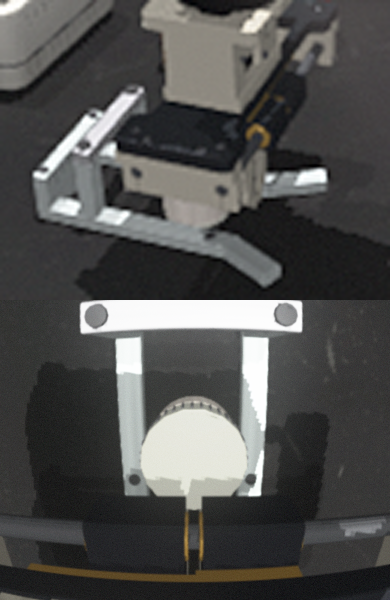

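The tub slides along upright. Continue.

arm_command(
  targets=[
    {"x": 0.3,"y": 0.06,"z": 0,"roll": 0},
    {"x": 0.6,"y": 0.13,"z": 0,"roll": 0},
    {"x": 0.9,"y": 0.19,"z": 0,"roll": 0},
    {"x": 1.2,"y": 0.25,"z": 0,"roll": 0},
    {"x": 1.5,"y": 0.32,"z": 0,"roll": 0},
    {"x": 1.8,"y": 0.38,"z": 0,"roll": 0},
    {"x": 2.1,"y": 0.45,"z": 0,"roll": 0},
    {"x": 2.4,"y": 0.51,"z": 0,"roll": 0},
  ],
)

```text
time: 33.42
tool_pos: [504.0, 147.8, 14.9]
tcp_rot: [3.142, 0.0, 0.209]
contact_force: [-0.5, -0.1, -0.3]
grip_width: 0.5
```

```bash
python3 chk.py s27
```

```text
33.4167 [503.99791806 147.81089195  14.91981284] [-0.49603854 -0.10974598 -0.27266471]
tcp in gauge -69.4099344978621 0.012458776119242287
```

View pics/s27.png

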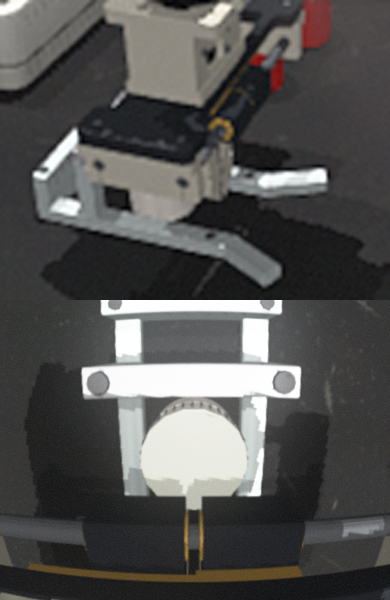

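Still upright, reaching the bar. Continue under it.

arm_command(
  targets=[
    {"x": 0.3,"y": 0.06,"z": 0,"roll": 0},
    {"x": 0.6,"y": 0.13,"z": 0,"roll": 0},
    {"x": 0.9,"y": 0.19,"z": 0,"roll": 0},
    {"x": 1.2,"y": 0.25,"z": 0,"roll": 0},
    {"x": 1.5,"y": 0.32,"z": 0,"roll": 0},
    {"x": 1.8,"y": 0.38,"z": 0,"roll": 0},
    {"x": 2.1,"y": 0.45,"z": 0,"roll": 0},
    {"x": 2.4,"y": 0.51,"z": 0,"roll": 0},
  ],
)

```text
time: 34.18
tool_pos: [528.0, 152.9, 14.9]
tcp_rot: [3.142, 0.0, 0.209]
contact_force: [-0.3, -0.3, -0.7]
grip_width: 0.3
```

arm_command(
  targets=[
    {"x": 0.2,"y": 0.04,"z": 0,"roll": 0},
    {"x": 0.4,"y": 0.08,"z": 0,"roll": 0},
    {"x": 0.6,"y": 0.13,"z": 0,"roll": 0},
    {"x": 0.8,"y": 0.17,"z": 0,"roll": 0},
    {"x": 1.0,"y": 0.21,"z": 0,"roll": 0},
  ],
)

```text
time: 34.6
tool_pos: [537.9, 155.0, 14.9]
tcp_rot: [3.141, 0.0, 0.209]
contact_force: [-0.5, -0.0, 1.1]
grip_width: 0.4
```

```bash
python3 chk.py s28
```

```text
34.6 [537.86096365 154.97986718  14.94191417] [-0.45967816 -0.02690838  1.14556941]
tcp in gauge -34.79635488825109 -0.0005353466385926708
```

View pics/s28.png

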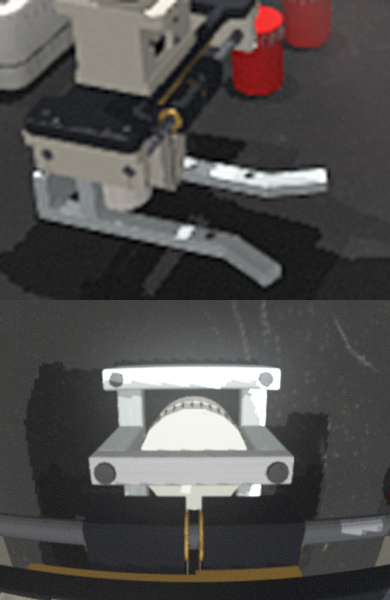

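The tub is under the bar with about 6 mm left. Creep to the stop.

arm_command(
  targets=[
    {"x": 0.1,"y": 0.02,"z": 0,"roll": 0},
    {"x": 0.2,"y": 0.04,"z": 0,"roll": 0},
    {"x": 0.3,"y": 0.06,"z": 0,"roll": 0},
    {"x": 0.4,"y": 0.085,"z": 0,"roll": 0},
    {"x": 0.5,"y": 0.105,"z": 0,"roll": 0},
    {"x": 0.5,"y": 0.105,"z": 0,"roll": 0},
  ],
)

```text
time: 35.2
tool_pos: [542.9, 156.0, 15.0]
tcp_rot: [3.141, -0.0, 0.209]
contact_force: [-0.9, 0.2, 0.9]
grip_width: 0.2
```

arm_command(
  targets=[
    {"x": 0.05,"y": 0.01,"z": 0,"roll": 0},
    {"x": 0.1,"y": 0.02,"z": 0,"roll": 0},
    {"x": 0.1,"y": 0.02,"z": 0,"roll": 0},
  ],
)

```text
time: 35.45
tool_pos: [543.8, 156.2, 15.0]
tcp_rot: [3.142, -0.0, 0.209]
contact_force: [-1.1, -0.2, 0.5]
grip_width: 0.7
```

arm_command(
  targets=[
    {"x": 0.05,"y": 0.01,"z": 0,"roll": 0},
    {"x": 0.1,"y": 0.02,"z": 0,"roll": 0},
    {"x": 0.1,"y": 0.02,"z": 0,"roll": 0},
  ],
)

```text
time: 35.7
tool_pos: [544.6, 156.4, 14.9]
tcp_rot: [3.141, 0.0, 0.209]
contact_force: [-1.2, -0.7, 0.8]
grip_width: 0.6
```

arm_command(
  targets=[
    {"x": 0.05,"y": 0.01,"z": 0,"roll": 0},
    {"x": 0.1,"y": 0.02,"z": 0,"roll": 0},
    {"x": 0.1,"y": 0.02,"z": 0,"roll": 0},
  ],
)

```text
time: 35.95
tool_pos: [544.7, 156.4, 14.9]
tcp_rot: [3.142, 0.002, 0.209]
contact_force: [-4.5, -0.7, 4.5]
grip_width: 0.4
```

arm_command(
  targets=[
    {"x": 0.05,"y": 0.01,"z": 0,"roll": 0},
    {"x": 0.1,"y": 0.02,"z": 0,"roll": 0},
    {"x": 0.1,"y": 0.02,"z": 0,"roll": 0},
  ],
)

```text
time: 36.2
tool_pos: [544.8, 156.4, 14.9]
tcp_rot: [3.142, 0.004, 0.209]
contact_force: [-8.0, -2.1, 6.4]
grip_width: 0.4
```

```bash
python3 chk.py s29
```

```text
36.2 [544.81477579 156.44369388  14.86233755] [-8.01924025 -2.1268065   6.42364353]
tcp in gauge -27.690148095000712 -0.011352364043266228
```

View pics/s29.png

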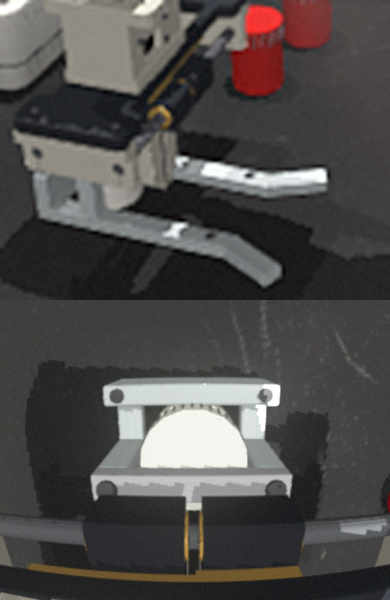

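The stop is felt at TCP gauge x = -27.7 (expected about -28), with force rising to 8 N. Back off straight, then rise.

arm_command(
  targets=[
    {"x": -0.1,"y": -0.02,"z": 0,"roll": 0},
    {"x": -0.2,"y": -0.04,"z": 0,"roll": 0},
    {"x": -0.4,"y": -0.085,"z": 0,"roll": 0},
    {"x": -1,"y": -0.21,"z": 0,"roll": 0},
    {"x": -2.5,"y": -0.53,"z": 0,"roll": 0},
    {"x": -4.5,"y": -0.95,"z": 0,"roll": 0},
    {"x": -6.5,"y": -1.38,"z": 1.5,"roll": 0},
    {"x": -8,"y": -1.7,"z": 4.5,"roll": 0},
  ],
)

```text
time: 36.97
tool_pos: [462.6, 139.1, 57.5]
tcp_rot: [-3.141, 0.008, 0.209]
contact_force: [0.7, -0.3, 0.6]
grip_width: 0.3
```

arm_command(
  targets=[
    {"x": -1.5,"y": -1,"z": 3,"roll": 0},
    {"x": -3,"y": -4,"z": 6,"roll": 0},
    {"x": -4,"y": -7.5,"z": 9,"roll": 0},
    {"x": -4,"y": -11,"z": 10,"roll": 0},
    {"x": -4,"y": -14,"z": 10,"roll": 0},
    {"x": -4,"y": -16,"z": 10,"roll": 0},
    {"x": -4,"y": -16,"z": 10,"roll": 0},
    {"x": -4,"y": -16,"z": 10,"roll": 0},
  ],
)

```text
time: 37.63
tool_pos: [426.6, -20.9, 160.0]
tcp_rot: [3.141, -0.001, 0.206]
contact_force: [0.2, 0.0, -0.6]
grip_width: 0.3
```

```bash
python3 - <<'E'
from h import *
from plant import bot
o=bot.get_obs();print(o['time'],o['tool_pos'],o['contact_force'])
s=bot.capture('scene');t=bot.capture('top')
cv2.imwrite('pics/s30.png',cv2.resize(s['img'][140:300,180:420],(780,520),interpolation=cv2.INTER_CUBIC))
cv2.imwrite('pics/t30.png',cv2.resize(t['img'][130:280,190:470],(784,420),interpolation=cv2.INTER_CUBIC))
g=np.array([571.9,162.2]);th=.209;ex=np.array([np.cos(th),np.sin(th)])
print(proj(t,[*(g+5*ex),48]),proj(s,[*(g+5*ex),48]))
E
```

```text
37.6333 [426.60806283 -20.91628445 160.04629237] [ 0.2006055   0.02401373 -0.60495968]
[229.19046546 180.66196114] [224.2507708  244.31885254]
```

View pics/s30.png

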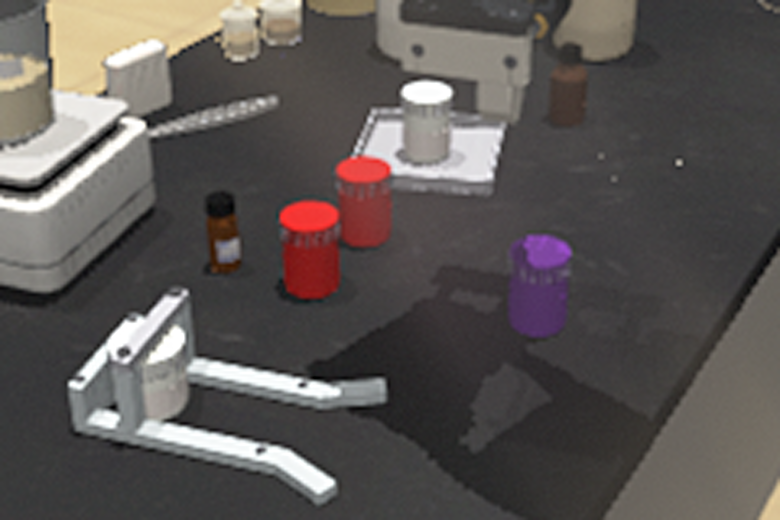

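View pics/t30.png

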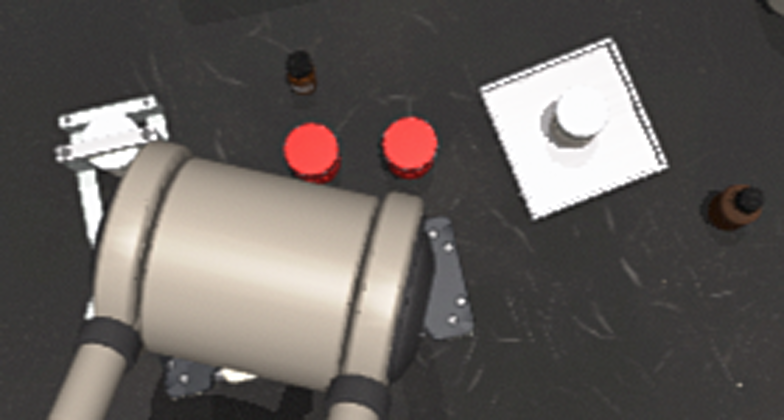

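Both tubs are upright and the bystanders untouched. One close wrist view will show whether the squat tub rests against the stop.

arm_command(
  targets=[
    {"x": 1,"y": 3,"z": 0,"roll": 0},
    {"x": 2,"y": 6.5,"z": 0,"roll": 0},
    {"x": 4,"y": 10,"z": 0,"roll": 0},
    {"x": 6,"y": 13.5,"z": 0,"roll": 0},
    {"x": 8,"y": 16,"z": 0,"roll": 0},
    {"x": 9,"y": 17,"z": 0,"roll": 0},
    {"x": 9,"y": 17,"z": 0,"roll": 0},
    {"x": 9,"y": 17,"z": 0,"roll": 0},
  ],
)

```text
time: 38.4
tool_pos: [515.9, 151.3, 159.1]
tcp_rot: [3.142, 0.002, 0.212]
contact_force: [-1.3, -0.1, -0.2]
grip_width: 0.5
```

```bash
python3 - <<'E'
from h import *
from plant import bot
o=bot.get_obs();print(o['time'],o['tool_pos'],o['contact_force'])
w=bot.capture('wrist');cv2.imwrite('pics/w31.png',cv2.resize(w['img'][40:240,200:440],(720,600),interpolation=cv2.INTER_CUBIC))
g=np.array([571.9,162.2]);th=.209;ex=np.array([np.cos(th),np.sin(th)]);ey=np.array([-ex[1],ex[0]])
f=lambda X,Y,z:((wproj(w,o,[*(g+X*ex+Y*ey),z])-[200,40])*3).round(0)
print('cap front if home',f(28.5,0,48),'cap rear',f(-18.5,0,48),'stop near top edge',f(28.5,0,36),'if 3mm short',f(25.5,0,48),f(-21.5,0,48),'bar screws',f(0,33.5,65),f(0,-33.5,65))
E
```

```text
38.4 [515.87128032 151.32207204 159.09931178] [-1.33688461 -0.12237481 -0.18428267]
cap front if home [356. 170.] cap rear [355. 331.] stop near top edge [356. 170.] if 3mm short [356. 180.] [355. 341.] bar screws [232. 274.] [479. 275.]
```

View pics/w31.png

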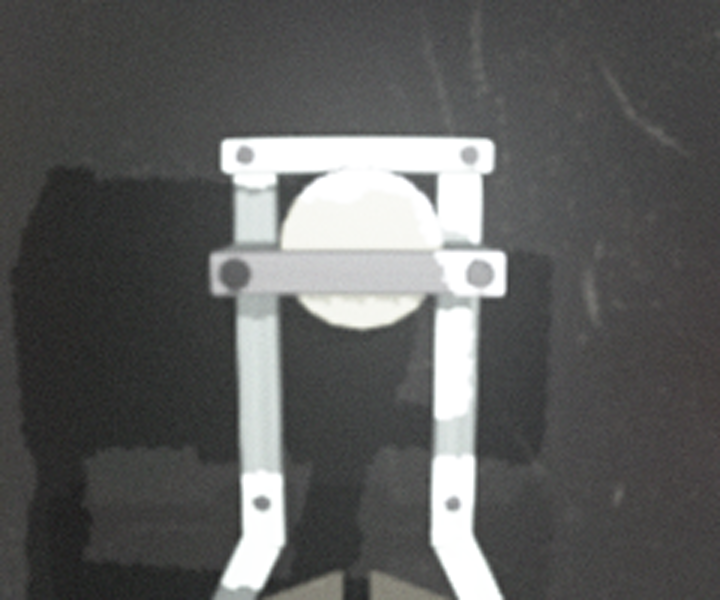

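The cap's front is at row ~169 and its rear at ~330. The predictions for resting at the stop are 170 and 331, against 180 and 341 if it were 3 mm short. The robot touches nothing, so I hand in.

```bash
python3 -c "
from plant import bot
print(bot.close_job())"
```

```text
the job is handed in; nothing more can be done
None
```

Both tubs were checked in the order you asked, and I handed the job in at about 38 s of the 72 s allowed.

- **Slender tub:** I stood it in the lane and brought it up to the bar until it touched. The force along the lane rose to about 5 N and the arm stopped, so it is too tall. It now stands upright in the middle of the steel tray.
- **Squat tub:** I stood it at the lane start and pushed it from behind, under the bar to the stop. I felt the stop where expected, with force rising to about 8 N, and then backed the arm clear.

**Last checks:**
- The final wrist picture shows the squat tub resting against the stop, with its cap edges within 1–2 px of where they should be.
- The scene and top pictures show both tubs standing, and the amber vial, the brown bottle and the red tubs untouched. The purple one, in the scene picture only, also looks undisturbed.
- The wrist forces I read stayed under 15 N.

**What went wrong:** on the first push the slender tub tipped forward in the grip, because its foot dragged on the worktop. It did not fall. I backed off, straightened it and released it upright, still in the lane.

On the second try I carried it gripped about 1 mm above the worktop instead of sliding it. I set it down against the bar once it touched. So that approach was a carry rather than a true slide.

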